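# Reverse the filter cartridges of a purge-gas manifold for back-flushing

## Task

Flip the manifold's over-centre clamp fully open, then take out each cartridge that is fitted, turn it end for end and put it back fully home in the slot it came from, so that its round nose points to the rear, under the clamp bar. Fit the new cartridge from the bench in the empty end slot farthest from the clamp handle, nose to the rear as well, and when all are home flip the clamp fully shut over them. Leave the film roll, the jar and the wrench where they are.

Things in the scene. Friction and masses are not known exactly. Their poses are not given: they have to be found in the camera images.
- rack: fixed aluminium manifold block; five open-topped slots side by side along y, 48 mm pitch, each 86 (x) x 40 (y) mm, floor 12 mm above the bench; walls 8 thick end 30 mm above the bench, flared at the top as a lead-in; front and rear walls end at x -52, +52. Origin: on the bench under the middle slot. z up, +x to the rear (clamp shaft side, away from robot), +y to the clamp-handle end
- clamp (a joint): over-centre clamp hinged along rack y: steel bar over the rear ends of all slots, plus handle. 0 rad shut (bar 39 mm above the bench, 3 mm over seated cartridges); 1.35 rad open (bar swung up and back, 80 mm high, handle leaning to the rear). Heavy ball: it tips over centre at about 0.83 rad and falls by itself to either end; about 2 N at the handle tip flips it
- clamp_pivot (a point): point on the hinge axis in the handle's plane, 43 mm above the bench, fixed to the rack at rack x +62, y +156 mm
- clamp_tip (a point): centre of the dark steel ball (32 mm diameter) ending the clamp handle, a 14 mm round bar running 80 mm straight from clamp_pivot to here. At 0 rad it leans 30 degrees to the front (rack -x) from upright, at 1.35 rad 47 degrees to the rear; it moves on an arc in the plane y = +156 mm of the rack: follow the arc, a level push can jam
- cart1: blue filter cartridge, body 80 (x) x 36 (y) x 24 mm tall; grip fin on top centred over the origin, 36 (x) x 12 (y) mm, 32 tall: 56 over all. +x end: half-round nose with a white dot on top; -x end: square. 0.15 kg. Origin: centre of underside, z up, x to the nose. Starts seated in slot1 with the nose to the front (rack -x); may be absent
- cart2: blue filter cartridge, body 80 (x) x 36 (y) x 24 mm tall; grip fin on top centred over the origin, 36 (x) x 12 (y) mm, 32 tall: 56 over all. +x end: half-round nose with a white dot on top; -x end: square. 0.15 kg. Origin: centre of underside, z up, x to the nose. Starts seated in slot2 with the nose to the front (rack -x); may be absent
- cart3: blue filter cartridge, body 80 (x) x 36 (y) x 24 mm tall; grip fin on top centred over the origin, 36 (x) x 12 (y) mm, 32 tall: 56 over all. +x end: half-round nose with a white dot on top; -x end: square. 0.15 kg. Origin: centre of underside, z up, x to the nose. Starts seated in slot3 with the nose to the front (rack -x); may be absent
- cart4: blue filter cartridge, body 80 (x) x 36 (y) x 24 mm tall; grip fin on top centred over the origin, 36 (x) x 12 (y) mm, 32 tall: 56 over all. +x end: half-round nose with a white dot on top; -x end: square. 0.15 kg. Origin: centre of underside, z up, x to the nose. Starts seated in slot4 with the nose to the front (rack -x); may be absent
- spare: blue filter cartridge, body 80 (x) x 36 (y) x 24 mm tall; grip fin on top centred over the origin, 36 (x) x 12 (y) mm, 32 tall: 56 over all. +x end: half-round nose with a white dot on top; -x end: square. 0.15 kg. Origin: centre of underside, z up, x to the nose. The new one; starts upright on the open bench beside the rack, at any yaw up to 0.7 either way; always present
- slot1 (a point): centre of the floor of slot 1 (rack x 0, y +96 mm, 12 mm above the bench), the end slot next to the clamp handle
- slot2 (a point): centre of the floor of slot 2 (rack x 0, y +48 mm, 12 mm above the bench)
- slot3 (a point): centre of the floor of slot 3 (rack x 0, y +0 mm, 12 mm above the bench)
- slot4 (a point): centre of the floor of slot 4 (rack x 0, y -48 mm, 12 mm above the bench)
- slot5 (a point): centre of the floor of slot 5 (rack x 0, y -96 mm, 12 mm above the bench), the end slot farthest from the handle, empty at the start
- film_roll: bystander: upright roll of golden film, 64 mm diameter, 170 mm tall, origin under its centre
- jar: bystander: brown jar, 56 mm diameter, 75 mm tall, origin under its centre
- wrench: bystander: steel wrench lying on the bench, 160 mm long
Mind the look-alikes: they are no part of the job. Leave any orange or pink look-alike of the cart4 alone.

How it is judged (in metres and radians):
On the way, in this order (a step that is already met when the one before it is completed fails the run):
1. the clamp is flipped fully open (value of joint clamp above 1.2 rad), for 0.2 s.
2. with the clamp still open, every fitted cartridge is back in its own slot turned end for end, and the new one is in the far end slot, nose to the rear (distance between cart1 and slot1 below 0.006 m and angle between the z axis of each of cart1, cart2, cart3, cart4, spare and the z axis of rack, either way round below 0.08 rad and angle between the x axis of each of cart1, cart2, cart3, cart4, spare and the x axis of rack, either way round below 0.12 rad and x of clamp_pivot in the frame of cart1 above 0.03 m and linear speed of each of cart1, cart2, cart3, cart4, spare below 0.02 m/s and distance between cart2 and slot2 below 0.006 m and x of clamp_pivot in the frame of cart2 above 0.03 m and distance between cart3 and slot3 below 0.006 m and x of clamp_pivot in the frame of cart3 above 0.03 m and distance between cart4 and slot4 below 0.006 m and x of clamp_pivot in the frame of cart4 above 0.03 m and distance between spare and slot5 below 0.006 m and x of clamp_pivot in the frame of spare above 0.03 m and value of joint clamp above 1 rad), for 0.2 s.
At the end, for the whole second after the job is handed in: Every cartridge present lies at rest in its own slot (origin within 6 mm of the slot-floor point, upright within 0.08 rad, in line within 0.12 rad) with its nose to the rear, the new one likewise in slot 5, and the clamp is shut (joint below 0.12 rad) (distance between cart1 and slot1 below 0.006 m and angle between the z axis of each of cart1, cart2, cart3, cart4, spare and the z axis of rack, either way round below 0.08 rad and angle between the x axis of each of cart1, cart2, cart3, cart4, spare and the x axis of rack, either way round below 0.12 rad and x of clamp_pivot in the frame of cart1 above 0.03 m and linear speed of each of cart1, cart2, cart3, cart4, spare below 0.02 m/s and distance between cart2 and slot2 below 0.006 m and x of clamp_pivot in the frame of cart2 above 0.03 m and distance between cart3 and slot3 below 0.006 m and x of clamp_pivot in the frame of cart3 above 0.03 m and distance between cart4 and slot4 below 0.006 m and x of clamp_pivot in the frame of cart4 above 0.03 m and distance between spare and slot5 below 0.006 m and x of clamp_pivot in the frame of spare above 0.03 m and value of joint clamp below 0.12 rad); the robot touches nothing.
It fails at once if the film roll is moved more than 4 cm (distance of film_roll from where it was at the start of the episode above 0.04 m).
It fails at once if the jar is moved more than 4 cm (distance of jar from where it was at the start of the episode above 0.04 m).
It fails at once if the wrench is moved more than 4 cm (distance of wrench from where it was at the start of the episode above 0.04 m).
Of cart1, cart2, cart3, cart4 only 2 to 4 are there at a start; the rules pass over those that are not, and their reading is None.
At some moment in a run one of spare may be knocked a few centimetres aside while the robot is not near it.
Once in a run the grip may slacken for a moment while it holds something.
It also fails if it takes over 210 s, if anything falls off the work surface, if the arm or the gripper's body presses on something with over 40 N, if the wrist force passes 120 N, or if a joint passes its speed limit or range.

## Robot

A 6-joint arm with a two-finger parallel gripper is mounted at the origin on the work surface. World frame = base frame: x ahead of the robot, y to its left, z up, the work surface at z = 0. Lengths are in m, angles in degrees, forces in N, time in s.
With the tool pointing down it reaches from about 0.25 to 0.8 m from the base axis. Payload 8.5 kg.
Tool frame: the origin (TCP) lies on the centre line of the jaws, within the pads' length; the fingertips stand 14 mm ahead of it and the grasp point (between the pads) lies 5 mm behind it (finger_overhang is the y of the fingertips in the tool frame, in m); y points along the fingers, z is the direction in which the jaws open and shut, and the axes are right-handed (so a half turn about y gives the same grasp; the last joint's range is limited). The gripper opens to 85 mm and grips with 20 to 120 N. Pads are 22 mm wide; open, the fingers measure 114 mm over their backs; the gripper's body (76 mm by 85 mm) begins 54 mm behind the grasp point. The pads swing forward as they close: fully open they stand 13 mm farther back than shut.
Start: joints at [-74.198, 13.648, -0.773, 75.585, 0, 90], TCP at [0.143, -0.505, 0.245] pointing down, gripper open.
Joint ranges: [-152.45, 152.45], [-59.26, 108.67], [-65.41, 83.53], [-104.44, 129.93], [-82.83, 76.93], [-180, 180]. Speed limits (degrees/s): [127.2, 127.2, 159.86, 180, 180, 180].

## Interface

Orientations are given as a 3x3 rotation matrix whose columns are the frame's x, y, z axes.
In Python, from rig import * gives the robot as it stands.
- The arm moves only by the tool step_arm, never from a script. Its argument "series" is a list of rows, each an object with "travel": the shift along the tool's x, y, z as a fraction of full scale, a list of three; "dr": the turn, a rotation vector about the tool's x, y, z as a fraction of full scale, a list of three; "hand": the gripper command: -1 is fully open, 1 is shut, values between are in proportion. A call has 1 to 8 rows; each row is the pose to reach, as a shift and turn from the pose commanded when the call began, along the tool's axes at that moment; what a row does not reach only later rows make up. Full scale, the value 1, is 15 cm for a shift and 45 degrees for a turn. A row lasts 1/8 s, in which the tool goes at most 62.5 mm and 10.7 degrees, less where a joint would pass 70% of its speed; a pose out of reach is approached as far as the arm can. A call with a number of a shift or a turn outside -1 to 1 is refused whole. A call with a gripper value outside its range is refused whole. The fingers move at their own pace and stop on an object; "grip_force" is the grip in N (left out, the last holds). Time passes only in rows, so rows that repeat a pose let the fingers close. It gives the time, the measured TCP pose, the force and the opening at its end, in the units of the state.
- get_state(): the state, without advancing time (a new reading comes with each control period).
- snapshot(name): name is "side" or "top"; returns a dict with "img" (384x512x3 uint8, red, green, blue), "fx", "fy", "cx", "cy" (pixels), "k1" (the pictures are not rectified: a ray, as slopes to the right and down, at radius r is drawn at 1 + k1 r^2 times it, then the intrinsics apply), "rvec" (rotation vector, rad) and "tvec" (3), from world to camera coordinates, as OpenCV has them. Camera axes: x right, y down, z forward; pixel columns grow to the right and rows downward; lengths in m; the calibration is good to about 2 mm. A picture is of the moment at which its call begins. There is no depth.
- hand_in(): hands the job in, once; it reports no verdict.
Trained networks look in the newest picture that a camera, given by its name, has taken for a name from the list of things; names that differ only in an ending like _2 or _b are one class to them, and where a whole thing is asked for, a point or a joint stands for the part that bears it (a point fixed in the world has none). Each returns a list of dicts, best first, with "p" (0 to 1); they miss things now and then, are a little off and sometimes report something else, mostly with a low value. They report only what shows in the picture. A call takes as long as a camera call. They do not tell look-alikes from the thing itself.
- recognise(camera, name): "extent" ([left, top, right, bottom] in pixels, round what is visible of it).
- masks_of(camera, name): "region" (384x512 bool, what is visible of it) and "extent" ([left, top, right, bottom] in pixels, round what is visible of it).
- mark_of(camera, name): "position" ([row, column] in pixels: a listed point, or the origin of a listed thing).
The state is a dict: "clock": time; "joints": joint angles; "dq": joint speeds; "joint_efforts": joint torques, N m; "tcp_pos": TCP position; "tcp_rot": TCP orientation; "wrist_force": force on the tool from outside, world axes, zero at the start; "moment": the same for the moment, N m; "width": finger opening in m.
Only numpy, scipy, OpenCV 4.12 (cv2) and the standard library are available. Lean on these libraries where they do the work, as an engineer would, in place of code of your own. Each camera call takes 0.05 s, during which the arm holds its last target. There are 200 camera calls.

## Working session

There is one attempt and no reset: what is moved stays moved. The work goes in short steps, Python scripts to look and compute and a tool call to move; the robot and the scene stay as the last step left them, time stands still between calls to the robot, and variables do not carry over. Pictures are saved under pics/ and viewed, about 12 in all and at most 16, crops included, and the job is handed in when it is done.

Besides the shell and the picture viewer there is one more tool, called after "Call:" by a JSON object that holds its "fn" and its "kwargs". step_arm: Moves the arm, as the interface text tells. Its arguments: {"type":"object","properties":{"series":{"type":"array"},"grip_force":{"type":"number"}},"required":["series"]}

```bash
mkdir -p pics; ls
cat > h.py <<'E'
from rig import *
import numpy as np, cv2
def shot(n,save=None):
    s=snapshot(n)
    if save: cv2.imwrite('pics/'+save,s['img'][:,:,::-1])
    return s
def ray(s,uv):
    x=np.array([(uv[0]-s['cx'])/s['fx'],(uv[1]-s['cy'])/s['fy']]);u=x.copy()
    for _ in range(20): u=x/(1+s['k1']*(u@u))
    R=cv2.Rodrigues(np.array(s['rvec'],float))[0];t=np.array(s['tvec'],float).ravel()
    return -R.T@t, R.T@np.array([u[0],u[1],1.])
def atz(s,uv,z):
    c,d=ray(s,uv); return c+d*(z-c[2])/d[2]
def proj(s,P):
    R=cv2.Rodrigues(np.array(s['rvec'],float))[0];t=np.array(s['tvec'],float).ravel()
    p=R@np.asarray(P,float)+t;u=p[:2]/p[2];u=u*(1+s['k1']*(u@u))
    return np.array([s['fx']*u[0]+s['cx'],s['fy']*u[1]+s['cy']])
E
python3 - <<'E'
from h import *
np.set_printoptions(precision=3,suppress=True)
for n in('top','side'):
    s=shot(n,n+'0.png')
    print(n,ray(s,(256,192)),s['k1'],s['fx'])
    for k in('rack','clamp','cart1','spare','film_roll','jar','wrench'):
        for r in recognise(n,k)[:6]: print(k,round(r['p'],2),np.round(r['extent']))
    for k in('clamp_tip','clamp_pivot','slot1','slot3','slot5','cart1','spare','rack'):
        for r in mark_of(n,k)[:5]: print('mark',k,round(r['p'],2),np.round(r['position'],1))
st=get_state();print(st)
E
```

```text
pics
top (array([0.319, 0.03 , 1.395]), array([ 0.137,  0.007, -0.991])) -0.16492608989928803 481.631315202265
rack 0.71 [216. 167. 332. 215.]
clamp 0.74 [288. 184. 303. 210.]
clamp 0.7 [218. 168. 324. 187.]
cart1 0.94 [340. 157. 371. 181.]
cart1 0.87 [270. 183. 286. 207.]
cart1 0.87 [289. 188. 300. 212.]
cart1 0.86 [254. 113. 278. 142.]
cart1 0.73 [252. 184. 271. 205.]
cart1 0.68 [298. 132. 325. 150.]
spare 0.93 [375. 191. 394. 215.]
film_roll 0.75 [115. 166. 156. 198.]
jar 0.62 [133. 235. 152. 258.]
wrench 0.83 [378. 121. 417. 163.]
wrench 0.71 [215. 165. 330. 214.]
mark clamp_tip 0.78 [180.2 219.9]
mark clamp_tip 0.22 [169.  224.8]
mark clamp_pivot 0.69 [196.3 310.9]
mark clamp_pivot 0.58 [168.5 223.1]
mark clamp_pivot 0.53 [191.5 277.7]
mark slot1 0.92 [193.3 264.1]
mark slot1 0.71 [194.7 309.3]
mark slot1 0.67 [193.1 245.5]
mark slot1 0.62 [193.5 293.2]
mark slot1 0.55 [194.8 274.9]
mark slot3 0.92 [193.3 264.1]
mark slot3 0.71 [194.7 309.3]
mark slot3 0.67 [193.1 245.5]
mark slot3 0.62 [193.5 293.2]
mark slot3 0.55 [194.8 274.9]
mark slot5 0.92 [193.3 264.1]
mark slot5 0.71 [19
[... 1473 characters left out ...]
 [158.7 285.5]
mark cart1 0.77 [205.5 253.3]
mark cart1 0.72 [189.8 269.9]
mark spare 0.73 [156.7 319.5]
mark spare 0.27 [129.8 294.6]
mark rack 0.78 [198.5 261.9]
mark rack 0.68 [193.2 271.8]
{'clock': 1.6, 'joints': array([-74.197,  13.646,  -0.772,  75.585,  -0.   ,  90.001]), 'dq': array([ 0.045,  0.033,  0.085,  0.01 , -0.05 ,  0.044]), 'joint_efforts': array([  0.001, -53.857,  34.669,   0.003,   0.   ,   0.   ]), 'tcp_pos': array([ 0.143, -0.505,  0.245]), 'tcp_rot': array([[-0.962, -0.   ,  0.272],
       [-0.272,  0.   , -0.962],
       [ 0.   , -1.   , -0.   ]]), 'wrist_force': array([ 1.385, -0.652, -0.111]), 'moment': array([-0.064,  0.01 , -0.041]), 'width': 0.08558001590935863}
```

Run:
```python
import cv2
a=cv2.imread('pics/top0.png')[95:275,100:430];cv2.imwrite('pics/v1.png',cv2.resize(a,None,fx=2.4,fy=2.4,interpolation=cv2.INTER_CUBIC))
a=cv2.imread('pics/side0.png')[115:255,190:345];cv2.imwrite('pics/v2.png',cv2.resize(a,None,fx=4,fy=4,interpolation=cv2.INTER_CUBIC))
```

```text
(no output)
```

View pics/v1.png

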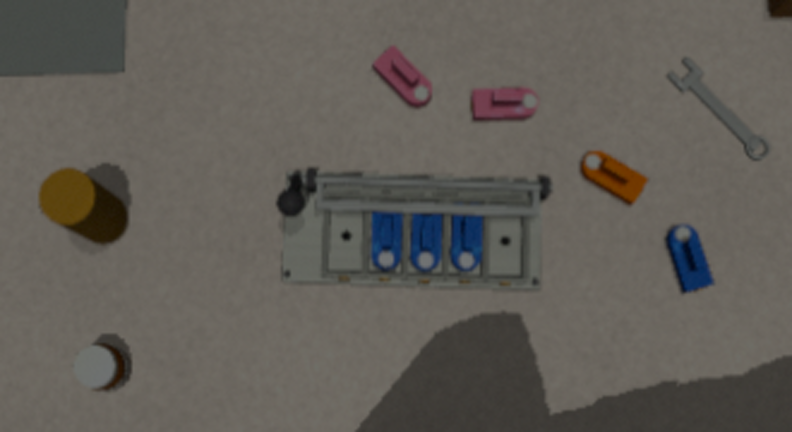

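View pics/v2.png

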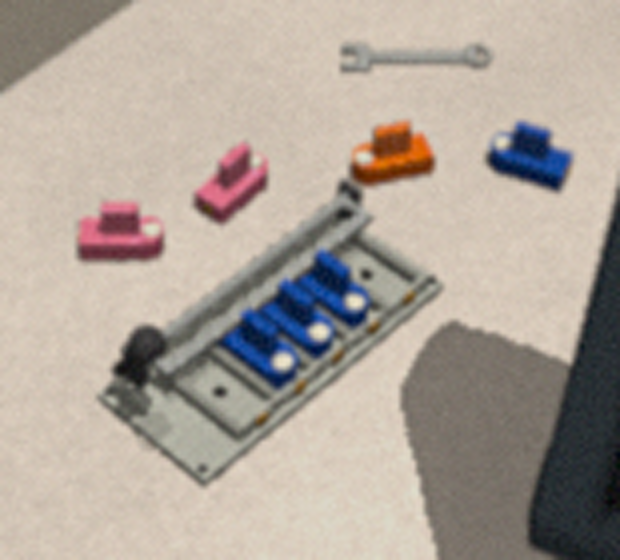

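```bash
cat > m.py <<'E'
from h import *
np.set_printoptions(precision=4,suppress=True)
from scipy.optimize import least_squares
def darkdot(g,c,r=5):
    x0,y0=int(c[0])-r,int(c[1])-r
    p=g[y0:y0+2*r+1,x0:x0+2*r+1].astype(float);w=np.clip(np.median(p)-15-p,0,None)
    yy,xx=np.mgrid[:2*r+1,:2*r+1];return np.array([x0+(w*xx).sum()/w.sum(),y0+(w*yy).sum()/w.sum()])
E
python3 - <<'E'
from m import *
T=shot('top');S=shot('side')
obs=[]
for s,cs in((T,[(244.2,193.3),(310.4,195)]),(S,[(190+220/4,115+391/4),(190+366/4,115+274/4)])):
    g=cv2.cvtColor(s['img'],cv2.COLOR_RGB2GRAY)
    for c,y in zip(cs,(.096,-.096)):
        d=darkdot(g,c,4); obs.append((s,d,y)); print(c,d,atz(s,d,.012))
def P(q,x,y,z): c,n=np.cos(q[2]),np.sin(q[2]); return [q[0]+c*x-n*y,q[1]+n*x+c*y,z]
f=lambda q:np.concatenate([proj(s,P(q,0,y,.012))-d for s,d,y in obs])
r=least_squares(f,[.35,.03,0]);q=r.x;print('rack',q,r.fun)
for n,p in dict(tip=(.022,.156,.112),piv=(.062,.156,.043),c2nose=(-.027,.048,.036),c4fin=(0,-.048,.068)).items(): print(n,P(q,*p),proj(T,P(q,*p)),proj(S,P(q,*p)))
# spare: blue pixels
for s,c in((T,(387,202)),(S,(322,154))):
    hsv=cv2.cvtColor(s['img'],cv2.COLOR_RGB2HSV); m=cv2.inRange(hsv,(105,120,30),(125,255,255))
    x,y=c;m2=np.zeros_like(m);m2[y-20:y+20,x-18:x+18]=m[y-20:y+20,x-18:x+18]
    yy,xx=np.nonzero(m2);print(len(xx),xx.min(),xx.max(),yy.min(),yy.max())
print(mark_of('top','spare')[0],mark_of('side','spare')[0])
print(atz(T,mark_of('top','spare')[0]['position'][::-1],0),atz(S,mark_of('side','spare')[0]['position'][::-1],0))
a=T['img'][175:230,360:415,::-1];b=S['img'][130:185,295:350,::-1]
cv2.imwrite('pics/v3.png',np.hstack([cv2.resize(k,(390,390),interpolation=cv2.INTER_CUBIC) for k in(a,b)]))
E
```

```text
(244.2, 193.3) [243.8264 192.8023] [0.5078 0.0751 0.012 ]
(310.4, 195) [310.0694 194.9769] [ 0.4981 -0.1169  0.012 ]
(245.0, 212.75) [245.4888 211.4739] [0.5067 0.0664 0.012 ]
(281.5, 183.5) [280.0833 183.7976] [ 0.4979 -0.1151  0.012 ]
rack [ 0.5026 -0.0223 -0.045 ] [ 0.4932  0.3023  0.4307 -0.0526 -1.4085  1.191   0.4539 -0.5092]
tip [np.float64(0.5315528850237319), np.float64(0.1325814896382024), 0.112] [221.1916 179.4705] [225.8474 200.7682]
piv [np.float64(0.5715123215928368), np.float64(0.1307805373679649), 0.043] [223.6957 169.5799] [219.0102 207.2275]
c2nose [np.float64(0.477740004096937), np.float64(0.02689717743265981), 0.036] [260.6121 201.8506] [259.0664 204.8672]
c4fin [np.float64(0.5003903383325129), np.float64(-0.0702211131156025), 0.068] [295.3625 191.8277] [272.1879 180.0967]
289 378 396 190 215
166 313 331 146 161
{'position': [141.6, 399.2], 'p': 0.64} {'position': [154.8, 318.7], 'p': 0.52}
[ 0.6568 -0.3937  0.    ] [ 0.4866 -0.3455  0.    ]
```

View pics/v3.png

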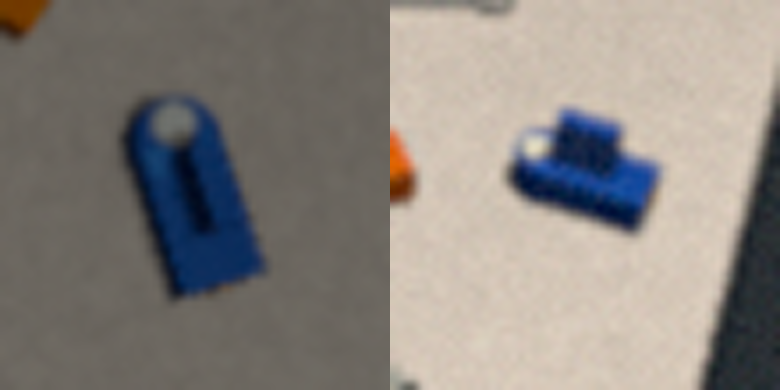

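```bash
cat >> m.py <<'E'
from scipy.optimize import minimize
a=np.linspace(-np.pi/2,np.pi/2,13)
OUT=[(-.04,-.018),(-.04,.018)]+[(.022+.018*np.cos(t),.018*np.sin(t)) for t in a[::-1]]
BODY=np.array([(x,y,z) for x,y in OUT for z in(0,.024)])
FIN=np.array([(x,y,z) for x in(-.018,.018) for y in(-.006,.006) for z in(.024,.056)])
def render(s,q,z0,win,k=8):
    x0,y0,x1,y1=win;m=np.zeros(((y1-y0)*k,(x1-x0)*k),np.uint8);c,n=np.cos(q[2]),np.sin(q[2])
    for B in(BODY,FIN):
        p=np.array([proj(s,(q[0]+c*x-n*y,q[1]+n*x+c*y,z0+z)) for x,y,z in B])
        h=cv2.convexHull(((p-(x0,y0)+.5)*k).astype(np.float32)).astype(np.int32);cv2.fillConvexPoly(m,h,255)
    return cv2.resize(m,(x1-x0,y1-y0),interpolation=cv2.INTER_AREA)/255.
def bluemask(s):
    hsv=cv2.cvtColor(s['img'],cv2.COLOR_RGB2HSV);return cv2.inRange(hsv,(100,90,20),(130,255,255))
def fit(q0,z0=0.,cams=('top','side'),verbose=True,r=.07):
    obs=[]
    for n in cams:
        s=shot(n);u=proj(s,(q0[0],q0[1],z0+.03)).astype(int);w=(u[0]-24,u[1]-24,u[0]+24,u[1]+24)
        m=bluemask(s)[w[1]:w[3],w[0]:w[2]]
        m=cv2.morphologyEx(m,cv2.MORPH_CLOSE,np.ones((3,3)))
        hs=[cv2.convexHull(c) for c in cv2.findContours(m,0,2)[0] if len(c)>5]
        obs.append((s,w,cv2.GaussianBlur(m/255.,(0,0),1.)))
    f=lambda q:sum(((cv2.GaussianBlur(render(s,q,z0,w),(0,0),1.)-m)**2).sum() for s,w,m in obs)
    best=None
    for dy in(0,.3,-.3):
        S=np.array([[0,0,0],[.01,0,0],[0,.01,0],[0,0,.2]])+np.array(q0)+(0,0,dy)
        b=minimize(f,S[0],method='Nelder-Mead',options=dict(initial_simplex=S,xatol=2e-4,fatol=.01,maxiter=120))
        if best is None or b.fun<best.fun: best=b
    return best.x,best.fun
E
python3 - <<'E'
from m import *
print('both',fit((.49,-.345,.25)));print('top',fit((.49,-.345,.25),cams=('top',)));print('side',fit((.49,-.345,.25),cams=('side',)))
T=shot('top');S=shot('side');obs=[]
q=(.503,-.022,-.048)
def P(q,x,y,z): c,n=np.cos(q[2]),np.sin(q[2]); return [q[0]+c*x-n*y,q[1]+n*x+c*y,z]
for s in(T,S):
    im=s['img'].astype(float);w=np.clip(im.min(2)-(95 if s is T else 120),0,None)
    for y in(.048,0,-.048):
        u=proj(s,P(q,-.022,y,.036));x0,y0=np.round(u).astype(int)-4
        p=im[y0:y0+9,x0:x0+9].min(2);W=np.clip(p-(p.max()*.6),0,None);yy,xx=np.mgrid[:9,:9]
        lab=W>0;cc=cv2.connectedComponents(lab.astype(np.uint8))[1];k=np.unravel_index((W).argmax(),W.shape);W=W*(cc==cc[k])
        d=np.array([x0+(W*xx).sum()/W.sum(),y0+(W*yy).sum()/W.sum()]);obs.append((s,d,y));print(u,d,atz(s,d,.036))
for cam in(T,S,None):
    o=[k for k in obs if cam is None or k[0] is cam]
    r=least_squares(lambda q:np.concatenate([proj(s,P(q,-.022,y,.036))-d for s,d,y in o]),q);print(r.x,np.abs(r.fun).max())
E
```

```text
both (array([ 0.4725, -0.3411,  0.2959]), np.float64(55.75559828111675))
top (array([ 0.4731, -0.3405,  0.291 ]), np.float64(24.082074941168624))
side (array([ 0.472 , -0.3433,  0.3451]), np.float64(27.525347898762252))
[260.5419 199.8986] [260.4561 202.2763] [0.4765 0.0274 0.036 ]
[277.4227 200.414 ] [276.9252 202.4678] [ 0.4752 -0.0194  0.036 ]
[294.294  200.9256] [293.8269 202.919 ] [ 0.473  -0.0674  0.036 ]
[257.8468 204.0659] [260.2763 204.8226] [0.4747 0.024  0.036 ]
[267.2203 196.5222] [269.3937 197.4562] [ 0.4724 -0.0227  0.036 ]
[276.327  189.1909] [278.3136 189.9413] [ 0.4711 -0.0709  0.036 ]
[ 0.4969 -0.0206 -0.0367] 0.27850102994960935
[ 0.4947 -0.024  -0.0355] 0.1680451943298067
[ 0.496  -0.0218 -0.0361] 0.7766669362439416
```

```bash
python3 - <<'E'
t=open('m.py').read()
t=t.replace("    return cv2.resize(m,(x1","    D=np.array([proj(s,(q[0]+c*x-n*y,q[1]+n*x+c*y,z0+.024)) for x,y in [(.0275+.0085*np.cos(t),.0085*np.sin(t)) for t in 2*a]])\n    cv2.fillConvexPoly(m,((D-(x0,y0)+.5)*k).astype(np.int32),0)\n    cv2.fillConvexPoly(m,cv2.convexHull(((np.array([proj(s,(q[0]+c*x-n*y,q[1]+n*x+c*y,z0+z)) for x,y,z in FIN])-(x0,y0)+.5)*k).astype(np.int32)),255)\n    return cv2.resize(m,(x1")
t=t.replace("        m=cv2.morphologyEx(m,cv2.MORPH_CLOSE,np.ones((3,3)))\n        hs=[cv2.convexHull(c) for c in cv2.findContours(m,0,2)[0] if len(c)>5]\n","")
open('m.py','w').write(t)
E
python3 - <<'E'
from m import *
for c in(('top','side'),('top',),('side',)): print(c,*fit((.48,-.343,.3),cams=c))
for k in('jar','film_roll'):
    for n,z in(('top',0),('side',0)):
        r=masks_of(n,k)[:1];s=shot(n)
        if r: e=r[0]['extent'];print(k,n,e,atz(s,((e[0]+e[2])/2,e[3]),0))
print(get_state()['clock'],get_state()['tcp_rot'])
E
```

```text
('top', 'side') [ 0.4733 -0.3412  0.2947] 28.674531104768132
('top',) [ 0.4741 -0.3403  0.3033] 8.500138427216383
('side',) [ 0.473  -0.3433  0.2984] 18.060342450769486
jar top [133.1, 234.0, 156.3, 260.8] [0.3147 0.3668 0.    ]
jar side [206.8, 276.6, 225.9, 306.8] [0.332  0.3911 0.    ]
film_roll top [115.6, 166.5, 153.4, 195.3] [0.5075 0.3997 0.    ]
film_roll side [159.4, 228.1, 189.0, 273.3] [0.5156 0.398  0.    ]
2.8 [[-0.9622 -0.      0.2723]
 [-0.2723  0.0002 -0.9622]
 [-0.     -1.     -0.0002]]
```

```bash
cat > go.py <<'E'
import sys
from h import *
from scipy.spatial.transform import Rotation as Ro
np.set_printoptions(precision=4,suppress=True)
RK=(.5025,-.022,-.047)
def W(x,y,q=RK): c,n=np.cos(q[2]),np.sin(q[2]); return q[0]+c*x-n*y,q[1]+n*x+c*y
def st():
    s=get_state();z=s['tcp_rot'][:,2];print('t',s['clock'],'p',s['tcp_pos'],'zang',round(np.degrees(np.arctan2(z[1],z[0])),2),'ydown',s['tcp_rot'][:,1],'j',s['joints'].round(1),'F',s['wrist_force'].round(1),'w',round(s['width'],4));return s
def to(x,y,z,ang=None,s=None):
    """fractions of travel (tool axes now) to world x,y,z; turn about tool y for tool-z angle ang"""
    s=s or get_state();d=s['tcp_rot'].T@(np.array([x,y,z])-s['tcp_pos'])/.15
    zz=s['tcp_rot'][:,2];a=np.degrees(np.arctan2(zz[1],zz[0]))
    print('travel',d.round(3),'turn y frac',None if ang is None else round(-((ang-a+180)%360-180)/45,3))
E
cat >/dev/null
```

```text
(no output)
```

Call:
{"fn": "step_arm", "kwargs": {"series": [{"travel":[-0.4,0,-0.44],"dr":[0,0.2,0],"hand":1},{"travel":[-0.8,0,-0.88],"dr":[0,0.4,0],"hand":1},{"travel":[-0.8,0,-0.88],"dr":[0,0.4,0],"hand":1},{"travel":[-0.8,0,-0.88],"dr":[0,0.4,0],"hand":1}], "grip_force": 60}}

```text
clock: 3.3
tcp_pos: [0.2233, -0.3427, 0.2457]
tcp_rot: [[-0.999, 0.0, -0.034], [0.034, 0.0, -0.999], [-0.0, -1.0, -0.0]]
wrist_force: [0.1, -0.1, 0.8]
width: 0.0124
```

```bash
python3 -c "
from go import *
st();to(.46,.134,.2,87.3);to(.46,.134,.2,-92.7)"
```

```text
t 3.3 p [ 0.2233 -0.3427  0.2457] zang -91.98 ydown [ 0.0005  0.0001 -1.    ] j [-56.9   2.2 -14.4  73.3   0.  125. ] F [ 0.1 -0.1  0.8] w 0.0124
travel [-1.467  0.306 -3.231] turn y frac -3.984
travel [-1.467  0.306 -3.231] turn y frac 0.016
```

Call:
{"fn": "step_arm", "kwargs": {"series": [{"travel":[-0.18,0,-0.4],"dr":[0,-0.23,0],"hand":1},{"travel":[-0.367,0,-0.807],"dr":[0,-0.46,0],"hand":1},{"travel":[-0.367,0,-0.807],"dr":[0,-0.69,0],"hand":1},{"travel":[-0.367,0,-0.807],"dr":[0,-0.92,0],"hand":1},{"travel":[-0.367,0,-0.807],"dr":[0,-1,0],"hand":1}]}}

```text
clock: 3.92
tcp_pos: [0.2825, -0.2271, 0.2454]
tcp_rot: [[-0.731, 0.0, 0.683], [-0.683, -0.0, -0.731], [0.0, -1.0, 0.001]]
wrist_force: [-1.0, 0.1, -0.6]
width: -0.0001
```

Call:
{"fn": "step_arm", "kwargs": {"series": [{"travel":[-0.4,0,-0.15],"dr":[0,-0.23,0],"hand":1},{"travel":[-0.83,0,-0.312],"dr":[0,-0.46,0],"hand":1},{"travel":[-0.83,0,-0.312],"dr":[0,-0.69,0],"hand":1},{"travel":[-0.83,0,-0.312],"dr":[0,-0.92,0],"hand":1},{"travel":[-0.83,0,-0.312],"dr":[0,-1,0],"hand":1}]}}

```text
clock: 4.55
tcp_pos: [0.3422, -0.1079, 0.2454]
tcp_rot: [[-0.034, 0.0, 0.999], [-0.999, -0.0, -0.034], [0.0, -1.0, 0.0]]
wrist_force: [-0.3, -0.5, -0.3]
width: -0.0002
```

Call:
{"fn": "step_arm", "kwargs": {"series": [{"travel":[-0.4,0,0.18],"dr":[0,-0.23,0],"hand":1},{"travel":[-0.807,0,0.366],"dr":[0,-0.46,0],"hand":1},{"travel":[-0.807,0,0.366],"dr":[0,-0.69,0],"hand":1},{"travel":[-0.807,0,0.366],"dr":[0,-0.92,0],"hand":1},{"travel":[-0.807,0,0.366],"dr":[0,-1,0],"hand":1}]}}

```text
clock: 5.18
tcp_pos: [0.4018, 0.011, 0.2452]
tcp_rot: [[0.683, 0.0, 0.731], [-0.731, -0.0, 0.683], [0.0, -1.0, -0.0]]
wrist_force: [0.1, -0.3, -0.3]
width: 0.0001
```

Call:
{"fn": "step_arm", "kwargs": {"series": [{"travel":[-0.15,0,0.4],"dr":[0,-0.23,0],"hand":1},{"travel":[-0.312,0,0.83],"dr":[0,-0.46,0],"hand":1},{"travel":[-0.312,0,0.83],"dr":[0,-0.69,0],"hand":1},{"travel":[-0.312,0,0.83],"dr":[0,-0.92,0],"hand":1},{"travel":[-0.312,0,0.83],"dr":[0,-1,0],"hand":1},{"travel":[-0.312,0,0.83],"dr":[0,-1,0],"hand":1}]}}

```text
clock: 5.92
tcp_pos: [0.4613, 0.1297, 0.2452]
tcp_rot: [[0.999, -0.0, 0.039], [-0.039, -0.0, 0.999], [0.0, -1.0, -0.0]]
wrist_force: [-0.4, 0.4, 0.1]
width: 0.0001
```

```bash
python3 -c "
from go import *
st();to(*W(-.045,.156),.120,87.3)
for a in (-30,-20,-10,0,10,20,28):
  r=np.radians(a);print(a,W(.062+.08*np.sin(r)-.027,.156),.043+.08*np.cos(r)-.006+.014)"
```

```text
t 5.925 p [0.4613 0.1297 0.2452] zang 87.74 ydown [-0.     -0.0001 -1.    ] j [15.7  9.2 -6.6 74.3 -0.  18. ] F [-0.4  0.4  0.1] w 0.0001
travel [0.022 0.834 0.042] turn y frac 0.01
-30 (np.float64(0.5048348223836074), np.float64(0.13406264320598)) 0.12028203230275508
-20 (np.float64(0.5174592543868667), np.float64(0.13346885761329996)) 0.12617540966287266
-10 (np.float64(0.5309141370311501), np.float64(0.1328360120751155)) 0.12978462024097664
0 (np.float64(0.5447906505158103), np.float64(0.13218333528286902)) 0.131
10 (np.float64(0.5586671640004705), np.float64(0.1315306584906225)) 0.12978462024097664
20 (np.float64(0.5721220466447539), np.float64(0.13089781295243805)) 0.12617540966287266
28 (np.float64(0.5823069006670697), np.float64(0.13041877202763136)) 0.12163580742871415
```

Call:
{"fn": "step_arm", "kwargs": {"series": [{"travel":[0.022,0.4,0.042],"dr":[0,0.01,0],"hand":1},{"travel":[0.022,0.7,0.042],"dr":[0,0.01,0],"hand":1},{"travel":[0.022,0.834,0.042],"dr":[0,0.01,0],"hand":1},{"travel":[0.022,0.834,0.042],"dr":[0,0.01,0],"hand":1}]}}

```text
clock: 6.42
tcp_pos: [0.4636, 0.1357, 0.119]
tcp_rot: [[0.999, -0.003, 0.048], [-0.048, -0.001, 0.999], [-0.003, -1.0, -0.001]]
wrist_force: [0.4, 0.4, 0.9]
width: -0.0001
```

Call:
{"fn": "step_arm", "kwargs": {"series": [{"travel":[0.2,0,0],"dr":[0,0,0],"hand":1},{"travel":[0.267,0,0],"dr":[0,0,0],"hand":1},{"travel":[0.35,-0.04,0],"dr":[0,0,0],"hand":1},{"travel":[0.44,-0.065,0],"dr":[0,0,0],"hand":1},{"travel":[0.53,-0.073,0],"dr":[0,0,0],"hand":1},{"travel":[0.63,-0.065,0],"dr":[0,0,0],"hand":1},{"travel":[0.71,-0.04,0],"dr":[0,0,0],"hand":1},{"travel":[0.8,0,0],"dr":[0,0,0],"hand":1}]}}

```text
clock: 7.42
tcp_pos: [0.5851, 0.1307, 0.1197]
tcp_rot: [[0.999, -0.0, 0.046], [-0.046, 0.0, 0.999], [-0.0, -1.0, 0.0]]
wrist_force: [0.2, 0.4, -0.5]
width: -0.0002
```

Call:
{"fn": "step_arm", "kwargs": {"series": [{"travel":[0,0,0],"dr":[0,0,0],"hand":1},{"travel":[0,0,0],"dr":[0,0,0],"hand":1},{"travel":[-0.1,-0.4,0],"dr":[0,0,0],"hand":1},{"travel":[-0.3,-0.6,0],"dr":[0,0,0],"hand":1}]}}

```text
clock: 7.92
tcp_pos: [0.5396, 0.1331, 0.2127]
tcp_rot: [[0.999, 0.003, 0.046], [-0.046, 0.001, 0.999], [0.003, -1.0, 0.001]]
wrist_force: [-0.1, 0.5, 1.0]
width: -0.0002
```

```bash
python3 -c "
from m import *
from go import st
st()
s=shot('side');cv2.imwrite('pics/v4.png',cv2.resize(s['img'][115:255,190:345,::-1],None,fx=4,fy=4,interpolation=cv2.INTER_CUBIC))
print(fit((.4737,-.341,.3)))"
```

```text
t 7.925 p [0.5396 0.1331 0.2127] zang 87.34 ydown [ 0.0027  0.0007 -1.    ] j [13.8 17.3 -0.6 72.   0.  16.5] F [-0.1  0.5  1. ] w -0.0002
(array([ 0.4745, -0.3402,  0.2926]), np.float64(164.02130628372254))
```

View pics/v4.png

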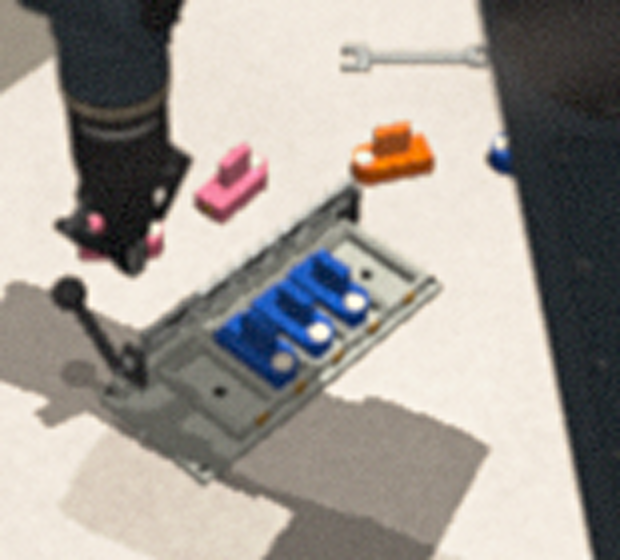

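```bash
python3 -c "
from go import *
to(*W(0,.048),.16,87.3)
for i,y in ((2,.048),(3,0),(4,-.048),(5,-.096)): print(i,W(0,y))"
```

```text
travel [-0.196  0.348 -0.725] turn y frac 0.002
2 (np.float64(0.5047551695077331), np.float64(0.02594699375864342))
3 (np.float64(0.5025), np.float64(-0.022))
4 (np.float64(0.5002448304922668), np.float64(-0.06994699375864341))
5 (np.float64(0.49798966098453357), np.float64(-0.11789398751728683))
```

Call:
{"fn": "step_arm", "kwargs": {"series": [{"travel":[-0.1,0,-0.4],"dr":[0,0,0],"hand":0.3},{"travel":[-0.196,0.2,-0.725],"dr":[0,0,0],"hand":0.3},{"travel":[-0.196,0.348,-0.725],"dr":[0,0,0],"hand":0.3},{"travel":[-0.196,0.348,-0.725],"dr":[0,0,0],"hand":0.3},{"travel":[-0.196,0.348,-0.725],"dr":[0,0,0],"hand":0.3}]}}

```text
clock: 8.7
tcp_pos: [0.5053, 0.0259, 0.1582]
tcp_rot: [[0.999, 0.0, 0.046], [-0.046, 0.0, 0.999], [0.0, -1.0, 0.0]]
wrist_force: [1.0, -0.6, 0.0]
width: 0.0301
```

```bash
python3 -c "
from m import *
from go import st,to,W
st();to(*W(0,.048),.054,87.3)
s=shot('side');cv2.imwrite('pics/v5.png',cv2.resize(s['img'][125:245,190:345,::-1],None,fx=5,fy=5,interpolation=cv2.INTER_CUBIC))"
```

```text
t 8.7 p [0.5053 0.0259 0.1582] zang 87.38 ydown [ 0.      0.0001 -1.    ] j [  2.9  14.4 -12.9  62.7   0.    5.5] F [ 1.  -0.6  0. ] w 0.0301
travel [-0.003  0.695  0.   ] turn y frac 0.002
```

View pics/v5.png

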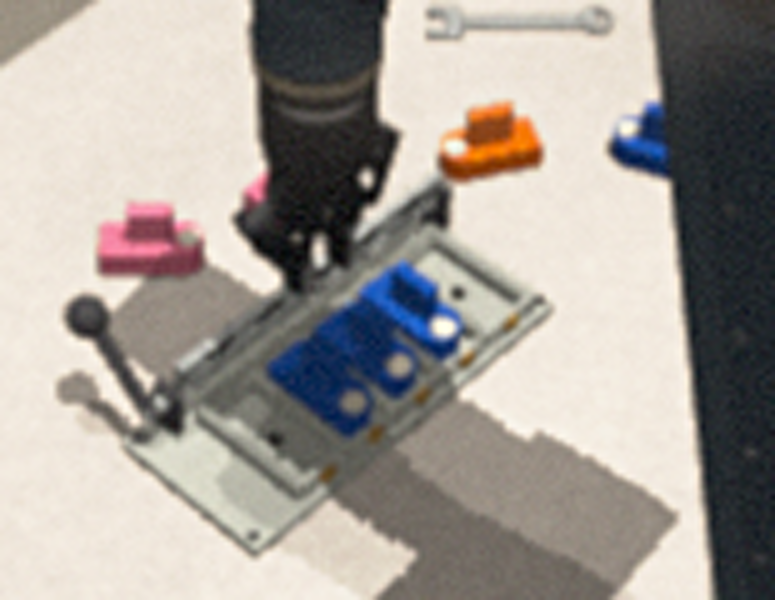

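Call:
{"fn": "step_arm", "kwargs": {"series": [{"travel":[0,0.3,0],"dr":[0,0,0],"hand":0.3},{"travel":[0,0.55,0],"dr":[0,0,0],"hand":0.3},{"travel":[0,0.685,0],"dr":[0,0,0],"hand":0.3},{"travel":[0,0.685,0],"dr":[0,0,0],"hand":0.3}]}}

```text
clock: 9.25
tcp_pos: [0.5044, 0.0261, 0.0546]
tcp_rot: [[0.999, -0.002, 0.045], [-0.045, -0.0, 0.999], [-0.002, -1.0, -0.0]]
wrist_force: [0.1, 0.2, 0.1]
width: 0.0297
```

Call:
{"fn": "step_arm", "kwargs": {"series": [{"travel":[0,0,0],"dr":[0,0,0],"hand":1},{"travel":[0,0,0],"dr":[0,0,0],"hand":1},{"travel":[0,0,0],"dr":[0,0,0],"hand":1},{"travel":[0,0,0],"dr":[0,0,0],"hand":1}]}}

```text
clock: 9.75
tcp_pos: [0.5053, 0.0256, 0.056]
tcp_rot: [[0.999, 0.001, 0.046], [-0.046, 0.0, 0.999], [0.001, -1.0, 0.0]]
wrist_force: [0.0, 0.0, 5.8]
width: 0.0108
```

```bash
python3 -c "
from go import *
s=st();print(s['moment'])"
```

```text
t 9.75 p [0.5053 0.0256 0.056 ] zang 87.35 ydown [ 0.0013  0.0003 -1.    ] j [  2.9  19.8 -22.1  48.    0.    5.5] F [0.  0.  5.8] w 0.0108
[0.0432 0.1452 0.0081]
```

Call:
{"fn": "step_arm", "kwargs": {"series": [{"travel":[0,-0.15,0],"dr":[0,0,0],"hand":1},{"travel":[0,-0.4,0],"dr":[0,0,0],"hand":1},{"travel":[0,-0.73,0],"dr":[0,0,0],"hand":1},{"travel":[0,-0.73,0],"dr":[0,0,0],"hand":1}]}}

```text
clock: 10.25
tcp_pos: [0.5068, 0.0256, 0.1682]
tcp_rot: [[0.999, 0.006, 0.046], [-0.046, 0.0, 0.999], [0.006, -1.0, 0.001]]
wrist_force: [-0.1, 0.2, -1.2]
width: 0.0107
```

Call:
{"fn": "step_arm", "kwargs": {"series": [{"travel":[0,0,0],"dr":[0,-0.23,0],"hand":1},{"travel":[0,0,0],"dr":[0,-0.46,0],"hand":1},{"travel":[0,0,0],"dr":[0,-0.69,0],"hand":1},{"travel":[0,0,0],"dr":[0,-0.92,0],"hand":1},{"travel":[0,0,0],"dr":[0,-1,0],"hand":1}]}}

```text
clock: 10.88
tcp_pos: [0.5042, 0.0255, 0.1636]
tcp_rot: [[0.737, -0.002, -0.676], [0.676, 0.0, 0.737], [-0.001, -1.0, 0.001]]
wrist_force: [0.2, 0.8, -1.3]
width: 0.0109
```

Call:
{"fn": "step_arm", "kwargs": {"series": [{"travel":[0,0,0],"dr":[0,-0.23,0],"hand":1},{"travel":[0,0,0],"dr":[0,-0.46,0],"hand":1},{"travel":[0,0,0],"dr":[0,-0.69,0],"hand":1},{"travel":[0,0,0],"dr":[0,-0.92,0],"hand":1},{"travel":[0,0,0],"dr":[0,-1,0],"hand":1}]}}

```text
clock: 11.5
tcp_pos: [0.5042, 0.0255, 0.1636]
tcp_rot: [[0.043, -0.002, -0.999], [0.999, 0.0, 0.043], [-0.0, -1.0, 0.002]]
wrist_force: [0.5, 0.4, -1.4]
width: 0.0104
```

Call:
{"fn": "step_arm", "kwargs": {"series": [{"travel":[0,0,0],"dr":[0,-0.23,0],"hand":1},{"travel":[0,0,0],"dr":[0,-0.46,0],"hand":1},{"travel":[0,0,0],"dr":[0,-0.69,0],"hand":1},{"travel":[0,0,0],"dr":[0,-0.92,0],"hand":1},{"travel":[0,0,0],"dr":[0,-1,0],"hand":1}]}}

```text
clock: 12.12
tcp_pos: [0.5041, 0.0255, 0.1636]
tcp_rot: [[-0.676, -0.002, -0.737], [0.737, 0.0, -0.676], [0.001, -1.0, 0.001]]
wrist_force: [-0.0, 0.4, -0.9]
width: 0.011
```

Call:
{"fn": "step_arm", "kwargs": {"series": [{"travel":[0,0,0],"dr":[0,-0.23,0],"hand":1},{"travel":[0,0,0],"dr":[0,-0.46,0],"hand":1},{"travel":[0,0,0],"dr":[0,-0.69,0],"hand":1},{"travel":[0,0,0],"dr":[0,-0.92,0],"hand":1},{"travel":[0,0,0],"dr":[0,-1,0],"hand":1},{"travel":[0,0,0],"dr":[0,-1,0],"hand":1}]}}

```text
clock: 12.88
tcp_pos: [0.5042, 0.0255, 0.1638]
tcp_rot: [[-0.999, -0.002, -0.047], [0.047, 0.0, -0.999], [0.002, -1.0, 0.0]]
wrist_force: [0.5, -0.1, -0.5]
width: 0.0106
```

```bash
python3 -c "
from m import *
from go import st,to,W
s=st();to(*W(0,.048),.058,-92.7)
s=shot('side');u=proj(s,(.5,.03,.1)).astype(int);print(u)
t=shot('top');v=proj(t,(.5,.03,.1)).astype(int)
c=lambda s,u:cv2.resize(s['img'][u[1]-35:u[1]+35,u[0]-35:u[0]+35,::-1],(390,390),interpolation=cv2.INTER_CUBIC)
cv2.imwrite('pics/v6.png',np.hstack([c(s,u),c(t,v)]))"
```

```text
t 12.875 p [0.5042 0.0255 0.1638] zang -92.68 ydown [-0.0016  0.     -1.    ] j [   2.9   14.2  -12.4   63.5    0.  -174.4] F [ 0.5 -0.1 -0.5] w 0.0106
travel [-0.004  0.705 -0.003] turn y frac 0.0
[253 190]
```

View pics/v6.png

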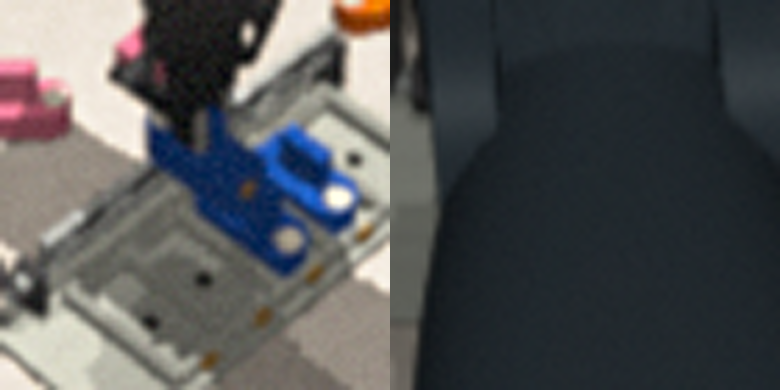

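Call:
{"fn": "step_arm", "kwargs": {"series": [{"travel":[0,0.3,0],"dr":[0,0,0],"hand":1},{"travel":[-0.004,0.5,0],"dr":[0,0,0],"hand":1},{"travel":[-0.004,0.57,-0.003],"dr":[0,0,0],"hand":1},{"travel":[-0.004,0.6,-0.003],"dr":[0,0,0],"hand":1},{"travel":[-0.004,0.6,-0.003],"dr":[0,0,0],"hand":1}]}}

```text
clock: 13.6
tcp_pos: [0.5059, 0.026, 0.0754]
tcp_rot: [[-0.999, 0.001, -0.046], [0.046, 0.0, -0.999], [-0.001, -1.0, -0.0]]
wrist_force: [0.4, 0.3, -1.6]
width: 0.0106
```

Call:
{"fn": "step_arm", "kwargs": {"series": [{"travel":[0,0.02,0],"dr":[0,0,0],"hand":1},{"travel":[0,0.04,0],"dr":[0,0,0],"hand":1},{"travel":[0,0.05,0],"dr":[0,0,0],"hand":1},{"travel":[0,0.05,0],"dr":[0,0,0],"hand":1}]}}

```text
clock: 14.1
tcp_pos: [0.5054, 0.026, 0.0672]
tcp_rot: [[-0.999, -0.0, -0.046], [0.046, 0.0, -0.999], [0.0, -1.0, -0.0]]
wrist_force: [-0.3, -0.0, -1.4]
width: 0.0109
```

```bash
python3 -c "
from go import *
s=st();print(s['moment'])"
```

```text
t 14.1 p [0.5054 0.026  0.0672] zang -92.65 ydown [-0.0001  0.0001 -1.    ] j [   2.9   19.1  -21.1   49.7    0.  -174.4] F [-0.3 -0.  -1.4] w 0.0109
[0.0103 0.0357 0.0182]
```

Call:
{"fn": "step_arm", "kwargs": {"series": [{"travel":[0,0.03,0],"dr":[0,0,0],"hand":1},{"travel":[0,0.05,0],"dr":[0,0,0],"hand":1},{"travel":[0,0.067,0],"dr":[0,0,0],"hand":1},{"travel":[0,0.067,0],"dr":[0,0,0],"hand":1}]}}

```text
clock: 14.6
tcp_pos: [0.5049, 0.026, 0.0568]
tcp_rot: [[-0.999, -0.001, -0.046], [0.046, 0.0, -0.999], [0.001, -1.0, -0.0]]
wrist_force: [-1.6, -0.1, -1.9]
width: 0.0111
```

Call:
{"fn": "step_arm", "kwargs": {"series": [{"travel":[0,0,0],"dr":[0,0,0],"hand":0.3},{"travel":[0,0,0],"dr":[0,0,0],"hand":0.3},{"travel":[0,0,0],"dr":[0,0,0],"hand":0.3},{"travel":[0,-0.2,0],"dr":[0,0,0],"hand":0.3},{"travel":[0,-0.5,0],"dr":[0,0,0],"hand":0.3},{"travel":[0,-0.5,0],"dr":[0,0,0],"hand":0.3}]}}

```text
clock: 15.35
tcp_pos: [0.5076, 0.0261, 0.1354]
tcp_rot: [[-0.999, 0.006, -0.046], [0.046, 0.0, -0.999], [-0.006, -1.0, -0.001]]
wrist_force: [0.7, -0.1, -0.7]
width: 0.0297
```

```bash
python3 -c "
from m import *
from go import st,to,W
s=st();to(*W(0,-.048),.16,-92.7)
s=shot('side');cv2.imwrite('pics/v7.png',cv2.resize(s['img'][125:245,190:345,::-1],None,fx=5,fy=5,interpolation=cv2.INTER_CUBIC))"
```

```text
t 15.35 p [0.5076 0.0261 0.1354] zang -92.65 ydown [ 0.0061  0.0004 -1.    ] j [   2.9   15.4  -15.2   59.1    0.  -174.4] F [ 0.7 -0.1 -0.7] w 0.0297
travel [ 0.019 -0.165  0.642] turn y frac 0.001
```

View pics/v7.png

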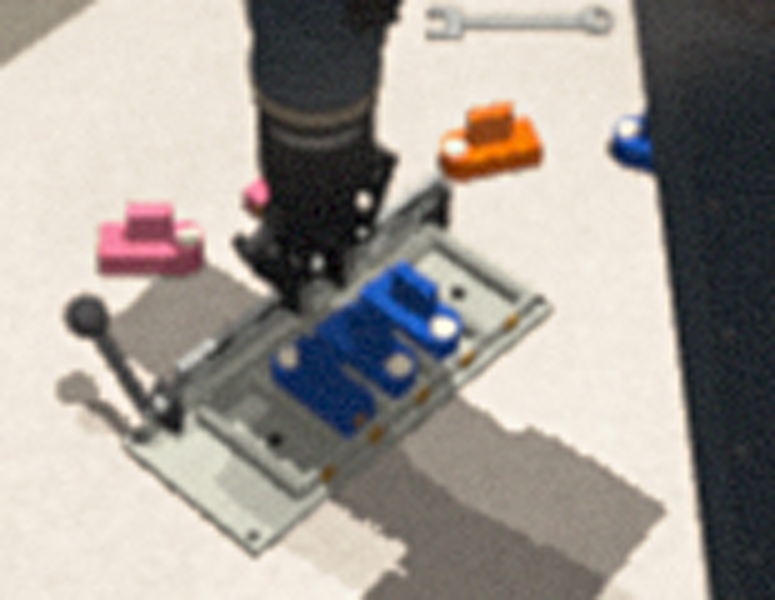

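Call:
{"fn": "step_arm", "kwargs": {"series": [{"travel":[0,0,0],"dr":[0,0.034,0],"hand":0.3},{"travel":[0.018,0,0.32],"dr":[0,0.034,0],"hand":0.3},{"travel":[0.018,0,0.32],"dr":[0,0.034,0],"hand":0.3},{"travel":[0.018,0,0.32],"dr":[0,0.034,0],"hand":0.3}]}}

```text
clock: 15.9
tcp_pos: [0.5001, -0.0218, 0.1314]
tcp_rot: [[-0.997, -0.001, -0.074], [0.074, 0.0, -0.997], [0.001, -1.0, -0.0]]
wrist_force: [0.2, 0.4, 0.1]
width: 0.0299
```

```bash
python3 -c "
from go import *
s=st();to(*W(0,0),.058)"
```

```text
t 15.9 p [ 0.5001 -0.0218  0.1314] zang -94.26 ydown [-0.0014  0.0005 -1.    ] j [  -2.5   15.2  -16.2   58.8    0.  -178.2] F [0.2 0.4 0.1] w 0.0299
travel [-0.017  0.489  0.001] turn y frac None
```

Call:
{"fn": "step_arm", "kwargs": {"series": [{"travel":[-0.017,0.3,0],"dr":[0,0,0],"hand":0.3},{"travel":[-0.017,0.49,0],"dr":[0,0,0],"hand":0.3},{"travel":[-0.017,0.49,0],"dr":[0,0,0],"hand":0.3},{"travel":[-0.017,0.49,0],"dr":[0,0,0],"hand":0.3}]}}

```text
clock: 16.4
tcp_pos: [0.5036, -0.0215, 0.0594]
tcp_rot: [[-0.997, 0.001, -0.072], [0.072, 0.0, -0.997], [-0.001, -1.0, -0.0]]
wrist_force: [-0.1, -0.3, -0.2]
width: 0.0301
```

Call:
{"fn": "step_arm", "kwargs": {"series": [{"travel":[0,0,0],"dr":[0,0,0],"hand":1},{"travel":[0,0,0],"dr":[0,0,0],"hand":1},{"travel":[0,0,0],"dr":[0,0,0],"hand":1},{"travel":[0,0,0],"dr":[0,0,0],"hand":1},{"travel":[0,-0.15,0],"dr":[0,0,0],"hand":1},{"travel":[0,-0.4,0],"dr":[0,0,0],"hand":1},{"travel":[0,-0.73,0],"dr":[0,0,0],"hand":1},{"travel":[0,-0.73,0],"dr":[0,0,0],"hand":1}]}}

```text
clock: 17.4
tcp_pos: [0.5051, -0.0222, 0.1718]
tcp_rot: [[-0.997, 0.007, -0.073], [0.073, -0.0, -0.997], [-0.007, -1.0, -0.0]]
wrist_force: [0.3, 0.6, -1.5]
width: 0.0108
```

Call:
{"fn": "step_arm", "kwargs": {"series": [{"travel":[0,0,0],"dr":[0,0.23,0],"hand":1},{"travel":[0,0,0],"dr":[0,0.46,0],"hand":1},{"travel":[0,0,0],"dr":[0,0.69,0],"hand":1},{"travel":[0,0,0],"dr":[0,0.92,0],"hand":1},{"travel":[0,0,0],"dr":[0,1,0],"hand":1}]}}

```text
clock: 18.02
tcp_pos: [0.5024, -0.022, 0.1672]
tcp_rot: [[-0.651, -0.002, -0.759], [0.759, 0.0, -0.651], [0.001, -1.0, 0.001]]
wrist_force: [-0.5, 0.1, -1.6]
width: 0.0107
```

Call:
{"fn": "step_arm", "kwargs": {"series": [{"travel":[0,0,0],"dr":[0,0.23,0],"hand":1},{"travel":[0,0,0],"dr":[0,0.46,0],"hand":1},{"travel":[0,0,0],"dr":[0,0.69,0],"hand":1},{"travel":[0,0,0],"dr":[0,0.92,0],"hand":1},{"travel":[0,0,0],"dr":[0,1,0],"hand":1}]}}

```text
clock: 18.65
tcp_pos: [0.5024, -0.022, 0.1672]
tcp_rot: [[0.077, -0.002, -0.997], [0.997, 0.0, 0.077], [0.0, -1.0, 0.002]]
wrist_force: [0.1, 0.3, -1.8]
width: 0.0109
```

Call:
{"fn": "step_arm", "kwargs": {"series": [{"travel":[0,0,0],"dr":[0,0.23,0],"hand":1},{"travel":[0,0,0],"dr":[0,0.46,0],"hand":1},{"travel":[0,0,0],"dr":[0,0.69,0],"hand":1},{"travel":[0,0,0],"dr":[0,0.92,0],"hand":1},{"travel":[0,0,0],"dr":[0,1,0],"hand":1}]}}

```text
clock: 19.27
tcp_pos: [0.5024, -0.022, 0.1672]
tcp_rot: [[0.759, -0.002, -0.651], [0.651, 0.0, 0.759], [-0.001, -1.0, 0.001]]
wrist_force: [-0.0, 0.4, -2.1]
width: 0.0108
```

Call:
{"fn": "step_arm", "kwargs": {"series": [{"travel":[0,0,0],"dr":[0,0.23,0],"hand":1},{"travel":[0,0,0],"dr":[0,0.46,0],"hand":1},{"travel":[0,0,0],"dr":[0,0.69,0],"hand":1},{"travel":[0,0,0],"dr":[0,0.92,0],"hand":1},{"travel":[0,0,0],"dr":[0,0.965,0],"hand":1},{"travel":[0,0,0],"dr":[0,0.965,0],"hand":1}]}}

```text
clock: 20.02
tcp_pos: [0.5027, -0.022, 0.1677]
tcp_rot: [[0.999, -0.001, 0.043], [-0.043, 0.0, 0.999], [-0.001, -1.0, 0.0]]
wrist_force: [0.6, 1.1, -1.4]
width: 0.0107
```

```bash
python3 -c "
from m import *
from go import st,to,W
s=st();to(*W(0,0),.0735,87.3);print(s['moment'])
s=shot('side');cv2.imwrite('pics/v8.png',cv2.resize(s['img'][125:245,190:345,::-1],None,fx=5,fy=5,interpolation=cv2.INTER_CUBIC))"
```

```text
t 20.025 p [ 0.5027 -0.022   0.1677] zang 87.56 ydown [-0.0009  0.0001 -1.    ] j [ -2.5  13.8 -12.3  64.    0.   -0.1] F [ 0.6  1.1 -1.4] w 0.0107
travel [-0.001  0.628 -0.   ] turn y frac 0.006
[0.0299 0.0313 0.0174]
```

View pics/v8.png

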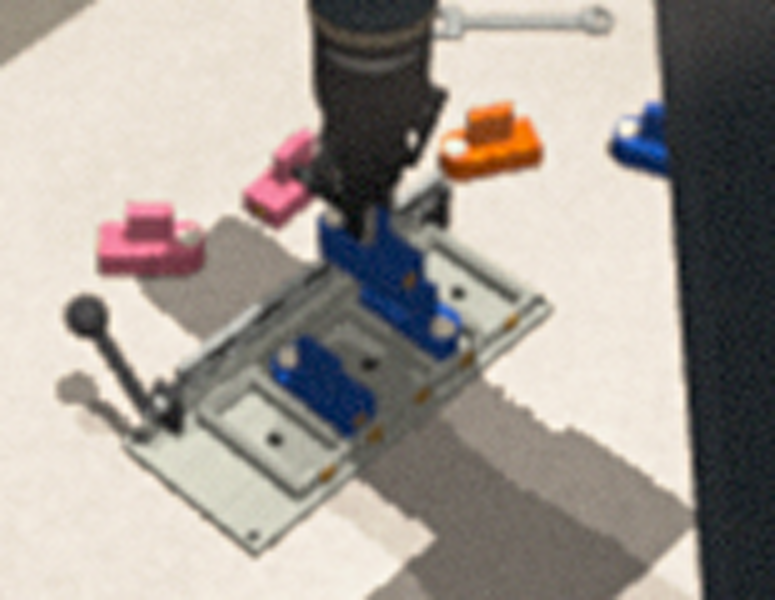

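Call:
{"fn": "step_arm", "kwargs": {"series": [{"travel":[0,0.3,0],"dr":[0,0.006,0],"hand":1},{"travel":[0,0.5,0],"dr":[0,0.006,0],"hand":1},{"travel":[0,0.58,0],"dr":[0,0.006,0],"hand":1},{"travel":[0,0.61,0],"dr":[0,0.006,0],"hand":1},{"travel":[0,0.63,0],"dr":[0,0.006,0],"hand":1},{"travel":[0,0.65,0],"dr":[0,0.006,0],"hand":1},{"travel":[0,0.65,0],"dr":[0,0.006,0],"hand":1}]}}

```text
clock: 20.95
tcp_pos: [0.5032, -0.022, 0.071]
tcp_rot: [[0.999, 0.001, 0.05], [-0.05, 0.0, 0.999], [0.001, -1.0, 0.0]]
wrist_force: [0.7, 0.2, -1.0]
width: 0.0105
```

Call:
{"fn": "step_arm", "kwargs": {"series": [{"travel":[0,0.02,0],"dr":[0,0,0],"hand":1},{"travel":[0,0.04,0],"dr":[0,0,0],"hand":1},{"travel":[0,0.062,0],"dr":[0,0,0],"hand":1},{"travel":[0,0.062,0],"dr":[0,0,0],"hand":1},{"travel":[0,0.062,0],"dr":[0,0,0],"hand":1}]}}

```text
clock: 21.58
tcp_pos: [0.5024, -0.022, 0.0609]
tcp_rot: [[0.999, -0.002, 0.05], [-0.05, 0.0, 0.999], [-0.002, -1.0, 0.0]]
wrist_force: [-3.2, -0.2, -2.5]
width: 0.0109
```

```bash
python3 -c "
from go import *
s=st();to(*W(0,-.048),.14,87.3)"
```

```text
t 21.575 p [ 0.5024 -0.022   0.0609] zang 87.13 ydown [-0.0016  0.0002 -1.    ] j [ -2.5  19.3 -22.   48.8   0.    0.4] F [-3.2 -0.2 -2.5] w 0.0109
travel [ 0.001 -0.527 -0.32 ] turn y frac -0.004
```

Call:
{"fn": "step_arm", "kwargs": {"series": [{"travel":[0,0,0],"dr":[0,0,0],"hand":0.3},{"travel":[0,0,0],"dr":[0,0,0],"hand":0.3},{"travel":[0,0,0],"dr":[0,0,0],"hand":0.3},{"travel":[0,-0.25,0],"dr":[0,-0.004,0],"hand":0.3},{"travel":[0,-0.53,0],"dr":[0,-0.004,0],"hand":0.3},{"travel":[0,-0.53,-0.32],"dr":[0,-0.004,0],"hand":0.3},{"travel":[0,-0.53,-0.32],"dr":[0,-0.004,0],"hand":0.3},{"travel":[0,-0.53,-0.32],"dr":[0,-0.004,0],"hand":0.3}]}}

```text
clock: 22.58
tcp_pos: [0.5006, -0.0699, 0.1409]
tcp_rot: [[0.999, 0.0, 0.048], [-0.048, 0.0, 0.999], [0.0, -1.0, 0.0]]
wrist_force: [0.2, 0.9, 0.3]
width: 0.0301
```

```bash
python3 -c "
from go import *
s=st();to(*W(0,-.048),.059,87.3)"
```

```text
t 22.575 p [ 0.5006 -0.0699  0.1409] zang 87.26 ydown [ 0.      0.0004 -1.    ] j [ -8.   15.1 -14.7  60.2   0.   -5.2] F [0.2 0.9 0.3] w 0.0301
travel [-0.002  0.546 -0.001] turn y frac -0.001
```

Call:
{"fn": "step_arm", "kwargs": {"series": [{"travel":[0,0.3,0],"dr":[0,0,0],"hand":0.3},{"travel":[0,0.5,0],"dr":[0,0,0],"hand":0.3},{"travel":[0,0.545,0],"dr":[0,0,0],"hand":0.3},{"travel":[0,0.545,0],"dr":[0,0,0],"hand":0.3}]}}

```text
clock: 23.08
tcp_pos: [0.5008, -0.0694, 0.0593]
tcp_rot: [[0.999, -0.0, 0.046], [-0.046, 0.0, 0.999], [-0.0, -1.0, 0.0]]
wrist_force: [-0.3, 0.5, -0.0]
width: 0.03
```

Call:
{"fn": "step_arm", "kwargs": {"series": [{"travel":[0,0,0],"dr":[0,0,0],"hand":1},{"travel":[0,0,0],"dr":[0,0,0],"hand":1},{"travel":[0,0,0],"dr":[0,0,0],"hand":1},{"travel":[0,0,0],"dr":[0,0,0],"hand":1},{"travel":[0,-0.15,0],"dr":[0,0,0],"hand":1},{"travel":[0,-0.4,0],"dr":[0,0,0],"hand":1},{"travel":[0,-0.72,0],"dr":[0,0,0],"hand":1},{"travel":[0,-0.72,0],"dr":[0,0,0],"hand":1}]}}

```text
clock: 24.08
tcp_pos: [0.5026, -0.0703, 0.1707]
tcp_rot: [[0.999, 0.006, 0.047], [-0.047, -0.001, 0.999], [0.006, -1.0, -0.001]]
wrist_force: [-0.3, -0.9, -1.7]
width: 0.011
```

Call:
{"fn": "step_arm", "kwargs": {"series": [{"travel":[0,0,0],"dr":[0,0.23,0],"hand":1},{"travel":[0,0,0],"dr":[0,0.46,0],"hand":1},{"travel":[0,0,0],"dr":[0,0.69,0],"hand":1},{"travel":[0,0,0],"dr":[0,0.92,0],"hand":1},{"travel":[0,0,0],"dr":[0,1,0],"hand":1}]}}

```text
clock: 24.7
tcp_pos: [0.5, -0.0699, 0.1661]
tcp_rot: [[0.67, -0.002, 0.742], [-0.742, 0.0, 0.67], [-0.001, -1.0, -0.001]]
wrist_force: [0.4, -0.1, -0.8]
width: 0.0109
```

Call:
{"fn": "step_arm", "kwargs": {"series": [{"travel":[0,0,0],"dr":[0,0.23,0],"hand":1},{"travel":[0,0,0],"dr":[0,0.46,0],"hand":1},{"travel":[0,0,0],"dr":[0,0.69,0],"hand":1},{"travel":[0,0,0],"dr":[0,0.92,0],"hand":1},{"travel":[0,0,0],"dr":[0,1,0],"hand":1}]}}

```text
clock: 25.32
tcp_pos: [0.5, -0.0699, 0.1661]
tcp_rot: [[-0.051, -0.002, 0.999], [-0.999, 0.0, -0.051], [-0.0, -1.0, -0.002]]
wrist_force: [-0.1, -0.3, -1.7]
width: 0.0107
```

Call:
{"fn": "step_arm", "kwargs": {"series": [{"travel":[0,0,0],"dr":[0,0.23,0],"hand":1},{"travel":[0,0,0],"dr":[0,0.46,0],"hand":1},{"travel":[0,0,0],"dr":[0,0.69,0],"hand":1},{"travel":[0,0,0],"dr":[0,0.92,0],"hand":1},{"travel":[0,0,0],"dr":[0,1,0],"hand":1}]}}

```text
clock: 25.95
tcp_pos: [0.5, -0.0699, 0.1661]
tcp_rot: [[-0.742, -0.002, 0.67], [-0.67, 0.0, -0.742], [0.001, -1.0, -0.001]]
wrist_force: [-0.0, -0.6, -1.1]
width: 0.0108
```

Call:
{"fn": "step_arm", "kwargs": {"series": [{"travel":[0,0,0],"dr":[0,0.23,0],"hand":1},{"travel":[0,0,0],"dr":[0,0.46,0],"hand":1},{"travel":[0,0,0],"dr":[0,0.69,0],"hand":1},{"travel":[0,0,0],"dr":[0,0.92,0],"hand":1},{"travel":[0,0,0],"dr":[0,1,0],"hand":1},{"travel":[0,0,0],"dr":[0,1,0],"hand":1}]}}

```text
clock: 26.7
tcp_pos: [0.5001, -0.0699, 0.1663]
tcp_rot: [[-0.999, -0.001, -0.046], [0.046, 0.0, -0.999], [0.001, -1.0, -0.0]]
wrist_force: [0.2, 0.5, -0.6]
width: 0.0107
```

```bash
python3 -c "
from m import *
from go import st,to,W
s=st();to(*W(0,-.048),.06,-92.7);print(s['moment'])
s=shot('side');cv2.imwrite('pics/v9.png',cv2.resize(s['img'][125:245,190:345,::-1],None,fx=5,fy=5,interpolation=cv2.INTER_CUBIC))"
```

```text
t 26.7 p [ 0.5001 -0.0699  0.1663] zang -92.66 ydown [-0.0014  0.0003 -1.    ] j [ -8.   14.1 -12.1  63.9   0.  174.7] F [ 0.2  0.5 -0.6] w 0.0107
travel [-0.002  0.709  0.   ] turn y frac 0.001
[-0.0119  0.014   0.0094]
```

View pics/v9.png

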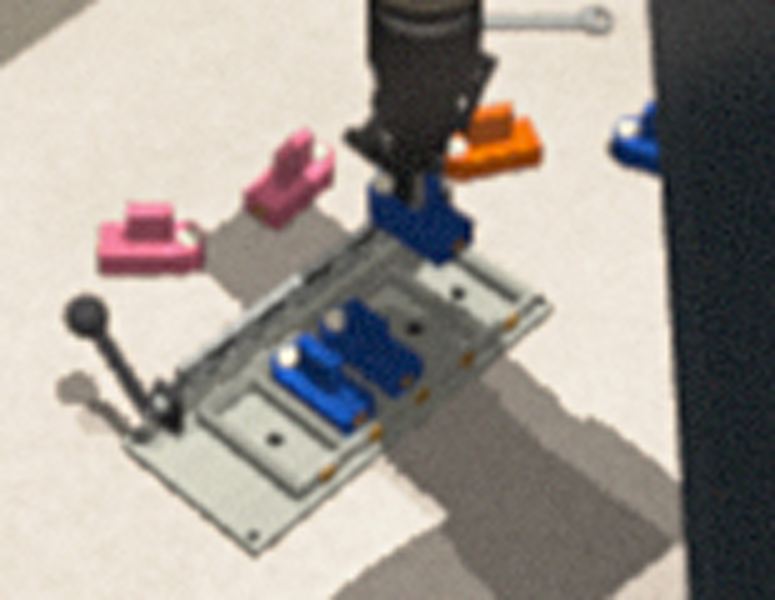

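Call:
{"fn": "step_arm", "kwargs": {"series": [{"travel":[0,0.3,0],"dr":[0,0,0],"hand":1},{"travel":[0,0.5,0],"dr":[0,0,0],"hand":1},{"travel":[0,0.58,0],"dr":[0,0,0],"hand":1},{"travel":[0,0.61,0],"dr":[0,0,0],"hand":1},{"travel":[0,0.64,0],"dr":[0,0,0],"hand":1},{"travel":[0,0.64,0],"dr":[0,0,0],"hand":1}]}}

```text
clock: 27.5
tcp_pos: [0.501, -0.07, 0.0716]
tcp_rot: [[-0.999, 0.001, -0.047], [0.047, -0.0, -0.999], [-0.001, -1.0, -0.0]]
wrist_force: [0.1, -0.2, -1.4]
width: 0.0108
```

Call:
{"fn": "step_arm", "kwargs": {"series": [{"travel":[0,0.02,0],"dr":[0,0,0],"hand":1},{"travel":[0,0.04,0],"dr":[0,0,0],"hand":1},{"travel":[0,0.065,0],"dr":[0,0,0],"hand":1},{"travel":[0,0.065,0],"dr":[0,0,0],"hand":1},{"travel":[0,0.065,0],"dr":[0,0,0],"hand":1}]}}

```text
clock: 28.12
tcp_pos: [0.5006, -0.07, 0.0614]
tcp_rot: [[-0.999, -0.0, -0.047], [0.047, 0.0, -0.999], [0.0, -1.0, -0.0]]
wrist_force: [-0.2, -0.2, -1.6]
width: 0.0102
```

```bash
python3 -c "
from go import *
s=st()"
```

```text
t 28.125 p [ 0.5006 -0.07    0.0614] zang -92.69 ydown [-0.0001  0.0001 -1.    ] j [ -8.   19.5 -21.7  48.9   0.  174.7] F [-0.2 -0.2 -1.6] w 0.0102
```

Call:
{"fn": "step_arm", "kwargs": {"series": [{"travel":[0,0,0],"dr":[0,0,0],"hand":0.3},{"travel":[0,0,0],"dr":[0,0,0],"hand":0.3},{"travel":[0,0,0],"dr":[0,0,0],"hand":0.3},{"travel":[0,-0.25,0],"dr":[0,0,0],"hand":0.3},{"travel":[0,-0.6,0],"dr":[0,0,0],"hand":0.3},{"travel":[0,-0.8,0],"dr":[0,0,0],"hand":0.3},{"travel":[0,-0.8,0],"dr":[0,0,0],"hand":0.3}]}}

```text
clock: 29.0
tcp_pos: [0.502, -0.0702, 0.1838]
tcp_rot: [[-0.999, 0.005, -0.047], [0.047, -0.001, -0.999], [-0.005, -1.0, 0.0]]
wrist_force: [-0.0, 0.3, -0.2]
width: 0.0296
```

```bash
python3 -c "
from m import *
from go import st,to,W
q,f=fit((.4737,-.341,.3),cams=('top',));print(q,f)
s=st();to(q[0],q[1],.18,np.degrees(q[2])-90)"
```

```text
[ 0.4743 -0.3402  0.2896] 9.408857693417726
t 29.05 p [ 0.5012 -0.07    0.1822] zang -92.7 ydown [ 0.0021 -0.0002 -1.    ] j [ -8.   13.4 -10.5  65.9   0.  174.7] F [-0.2 -0.6 -1.2] w 0.03
travel [0.094 0.014 1.808] turn y frac -0.429
```

Call:
{"fn": "step_arm", "kwargs": {"series": [{"travel":[0.02,0,0.41],"dr":[0,0,0],"hand":0},{"travel":[0.047,0,0.82],"dr":[0,0,0],"hand":0},{"travel":[0.047,0,0.904],"dr":[0,0,0],"hand":0}]}}

```text
clock: 29.42
tcp_pos: [0.486, -0.2077, 0.1798]
tcp_rot: [[-0.999, -0.002, -0.05], [0.05, 0.0, -0.999], [0.002, -1.0, -0.0]]
wrist_force: [-0.1, 0.5, 0.9]
width: 0.0426
```

Call:
{"fn": "step_arm", "kwargs": {"series": [{"travel":[0.02,0,0.41],"dr":[0,-0.22,0],"hand":0},{"travel":[0.047,0,0.82],"dr":[0,-0.429,0],"hand":0},{"travel":[0.047,0,0.904],"dr":[0,-0.429,0],"hand":0},{"travel":[0.047,0,0.904],"dr":[0,-0.429,0],"hand":0}]}}

```text
clock: 29.92
tcp_pos: [0.4733, -0.34, 0.1801]
tcp_rot: [[-0.959, -0.002, 0.283], [-0.283, 0.002, -0.959], [0.001, -1.0, -0.002]]
wrist_force: [0.3, 0.4, 0.0]
width: 0.0428
```

```bash
python3 -c "
from m import *
from go import st,to,W
s=st();to(.474,-.341,.049,np.degrees(.295)-90)
T=shot('top');S=shot('side')
c=lambda s,u:cv2.resize(s['img'][u[1]-35:u[1]+35,u[0]-35:u[0]+35,::-1],(390,390),interpolation=cv2.INTER_CUBIC)
f=lambda s:c(s,proj(s,(.474,-.341,.05)).astype(int))
cv2.imwrite('pics/v10.png',np.hstack([f(S),f(T)]))"
```

```text
t 29.925 p [ 0.4733 -0.34    0.1801] zang -73.55 ydown [-0.0017  0.0017 -1.    ] j [-35.7  21.    0.1  69.2   0.  127.8] F [0.3 0.4 0. ] w 0.0428
travel [-0.003  0.874  0.01 ] turn y frac -0.01
```

View pics/v10.png

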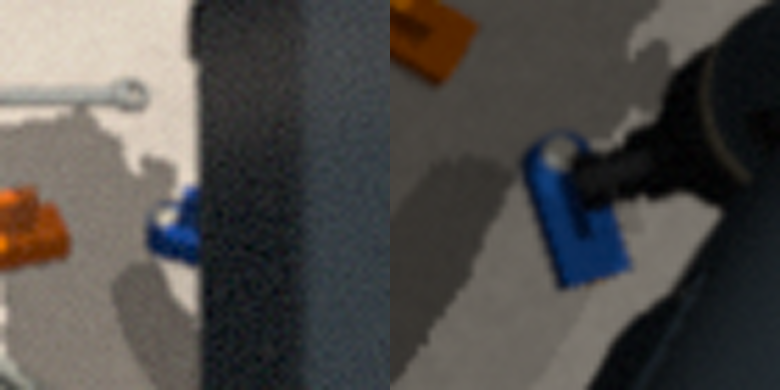

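Call:
{"fn": "step_arm", "kwargs": {"series": [{"travel":[0,0.4,0.01],"dr":[0,-0.01,0],"hand":0},{"travel":[0,0.7,0.01],"dr":[0,-0.01,0],"hand":0},{"travel":[0,0.88,0.01],"dr":[0,-0.01,0],"hand":0},{"travel":[0,0.88,0.01],"dr":[0,-0.01,0],"hand":0}]}}

```text
clock: 30.52
tcp_pos: [0.4733, -0.3391, 0.0477]
tcp_rot: [[-0.956, -0.003, 0.295], [-0.295, 0.003, -0.956], [0.002, -1.0, -0.004]]
wrist_force: [-0.6, 0.1, 0.5]
width: 0.0427
```

Call:
{"fn": "step_arm", "kwargs": {"series": [{"travel":[0,0,0],"dr":[0,0,0],"hand":1},{"travel":[0,0,0],"dr":[0,0,0],"hand":1},{"travel":[0,0,0],"dr":[0,0,0],"hand":1},{"travel":[0,0,0],"dr":[0,0,0],"hand":1},{"travel":[0,0,0],"dr":[0,0,0],"hand":1},{"travel":[0,-0.2,0],"dr":[0,0,0],"hand":1},{"travel":[0,-0.5,0],"dr":[0,0,0],"hand":1},{"travel":[0,-0.8,0],"dr":[0,0,0],"hand":1}]}}

```text
clock: 31.52
tcp_pos: [0.474, -0.3416, 0.171]
tcp_rot: [[-0.956, -0.0, 0.293], [-0.293, 0.0, -0.956], [0.0, -1.0, -0.0]]
wrist_force: [-0.5, -0.2, -2.1]
width: 0.0104
```

```bash
python3 -c "
from m import *
from go import st,to,W
s=st();to(*W(0,-.096),.17,-92.7)
T=shot('top');S=shot('side')
c=lambda s,u:cv2.resize(s['img'][u[1]-35:u[1]+35,u[0]-35:u[0]+35,::-1],(390,390),interpolation=cv2.INTER_CUBIC)
f=lambda s:c(s,proj(s,(.474,-.341,.12)).astype(int))
cv2.imwrite('pics/v11.png',np.hstack([f(S),f(T)]))"
```

```text
t 31.525 p [ 0.474  -0.3416  0.171 ] zang -72.96 ydown [-0.0001  0.     -1.    ] j [-35.8  21.3  -0.8  67.9  -0.  127.2] F [-0.5 -0.2 -2.1] w 0.0104
travel [-0.59   0.007 -1.379] turn y frac 0.439
```

View pics/v11.png

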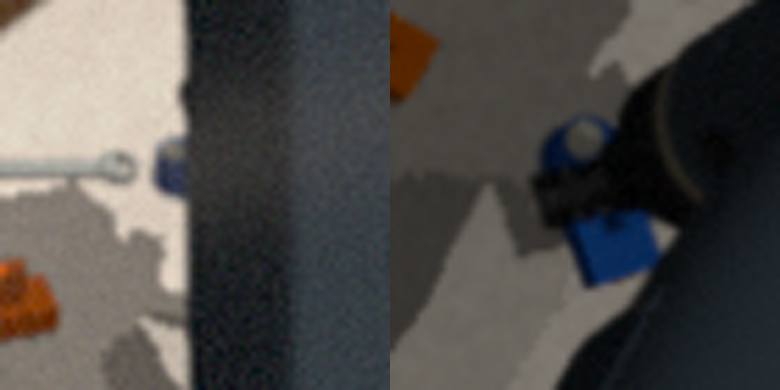

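Call:
{"fn": "step_arm", "kwargs": {"series": [{"travel":[-0.15,0,-0.35],"dr":[0,0,0],"hand":1},{"travel":[-0.295,0,-0.69],"dr":[0,0,0],"hand":1},{"travel":[-0.295,0,-0.69],"dr":[0,0,0],"hand":1}]}}

```text
clock: 32.0
tcp_pos: [0.4858, -0.2265, 0.1691]
tcp_rot: [[-0.955, -0.001, 0.297], [-0.297, 0.001, -0.955], [0.001, -1.0, -0.001]]
wrist_force: [-0.2, -1.2, -1.6]
width: 0.0107
```

Call:
{"fn": "step_arm", "kwargs": {"series": [{"travel":[-0.15,0,-0.35],"dr":[0,0.22,0],"hand":1},{"travel":[-0.295,0,-0.69],"dr":[0,0.439,0],"hand":1},{"travel":[-0.295,0,-0.69],"dr":[0,0.439,0],"hand":1},{"travel":[-0.295,0,-0.69],"dr":[0,0.439,0],"hand":1}]}}

```text
clock: 32.5
tcp_pos: [0.4981, -0.1182, 0.1692]
tcp_rot: [[-0.999, -0.0, -0.045], [0.045, -0.0, -0.999], [0.0, -1.0, 0.0]]
wrist_force: [-1.5, 0.0, -1.5]
width: 0.0107
```

```bash
python3 -c "
from m import *
from go import st,to,W
s=st();to(*W(0,-.096),.0605,-92.7)
p=s['tcp_pos'];z=p[2]-.047
S=shot('side');u=proj(S,(p[0],p[1],z)).astype(int)
im=cv2.resize(S['img'][u[1]-35:u[1]+35,u[0]-35:u[0]+35,::-1],(560,560),interpolation=cv2.INTER_CUBIC)
c,n=np.cos(-.047),np.sin(-.047)
for x in(-.043,-.04,-.037):
  for y in(-.018,.018):
    v=(proj(S,(p[0]+c*x-n*y,p[1]+n*x+c*y,z))-u+35.5)*8;cv2.circle(im,tuple(int(k) for k in v),2,(0,255,255),-1)
cv2.imwrite('pics/v12.png',im)"
```

```text
t 32.5 p [ 0.4981 -0.1182  0.1692] zang -92.57 ydown [-0.0002 -0.0005 -1.    ] j [-13.3  14.5 -11.   64.4  -0.  169.2] F [-1.5  0.  -1.5] w 0.0107
travel [ 0.001  0.725 -0.002] turn y frac 0.003
```

View pics/v12.png

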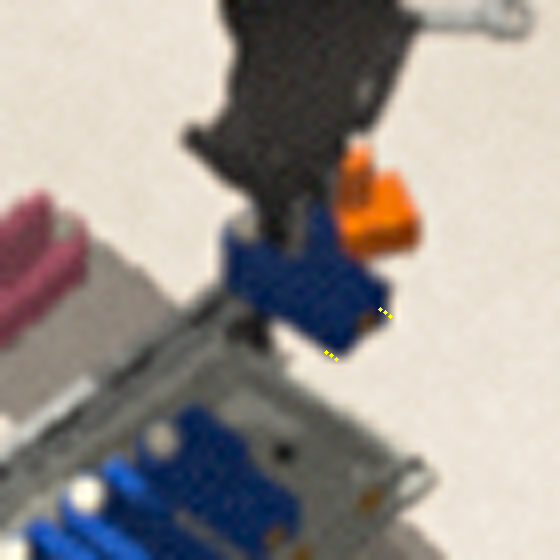

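Call:
{"fn": "step_arm", "kwargs": {"series": [{"travel":[-0.005,0.3,0],"dr":[0,0.003,0],"hand":1},{"travel":[-0.005,0.5,0],"dr":[0,0.003,0],"hand":1},{"travel":[-0.005,0.58,0],"dr":[0,0.003,0],"hand":1},{"travel":[-0.005,0.62,0],"dr":[0,0.003,0],"hand":1},{"travel":[-0.005,0.65,0],"dr":[0,0.003,0],"hand":1},{"travel":[-0.005,0.65,0],"dr":[0,0.003,0],"hand":1}]}}

```text
clock: 33.3
tcp_pos: [0.4992, -0.118, 0.0724]
tcp_rot: [[-0.999, 0.001, -0.049], [0.049, -0.0, -0.999], [-0.001, -1.0, 0.0]]
wrist_force: [-0.1, 0.4, -1.5]
width: 0.0107
```

Call:
{"fn": "step_arm", "kwargs": {"series": [{"travel":[0,0.02,0],"dr":[0,0,0],"hand":1},{"travel":[0,0.04,0],"dr":[0,0,0],"hand":1},{"travel":[0,0.07,0],"dr":[0,0,0],"hand":1},{"travel":[0,0.07,0],"dr":[0,0,0],"hand":1},{"travel":[0,0.07,0],"dr":[0,0,0],"hand":1}]}}

```text
clock: 33.92
tcp_pos: [0.4991, -0.1176, 0.0629]
tcp_rot: [[-0.999, 0.002, -0.049], [0.049, -0.0, -0.999], [-0.002, -1.0, -0.0]]
wrist_force: [-5.5, 2.2, 18.3]
width: 0.0105
```

```bash
python3 -c "
from go import *
s=st();print(s['moment'])"
```

```text
t 33.925 p [ 0.4991 -0.1176  0.0629] zang -92.81 ydown [ 0.0016 -0.     -1.    ] j [-13.3  19.9 -20.7  49.3   0.  169.5] F [-5.5  2.2 18.3] w 0.0105
[0.3421 1.2415 0.0601]
```

Call:
{"fn": "step_arm", "kwargs": {"series": [{"travel":[0.007,-0.02,0],"dr":[0,0,0],"hand":1},{"travel":[0.014,-0.02,0],"dr":[0,0,0],"hand":1},{"travel":[0.014,0,0],"dr":[0,0,0],"hand":1},{"travel":[0.014,0,0],"dr":[0,0,0],"hand":1}]}}

```text
clock: 34.42
tcp_pos: [0.4967, -0.1176, 0.0629]
tcp_rot: [[-0.999, 0.001, -0.049], [0.049, 0.0, -0.999], [-0.001, -1.0, -0.0]]
wrist_force: [-6.9, 2.8, 23.6]
width: 0.0105
```

```bash
python3 -c "
from go import *
s=st();print(s['moment'])"
```

```text
t 34.425 p [ 0.4967 -0.1176  0.0629] zang -92.82 ydown [ 0.001   0.0001 -1.    ] j [-13.3  19.7 -20.9  49.3   0.  169.5] F [-6.9  2.8 23.6] w 0.0105
[ 0.4269  1.4787 -0.0485]
```

Call:
{"fn": "step_arm", "kwargs": {"series": [{"travel":[-0.007,-0.01,0],"dr":[0,0,0],"hand":1},{"travel":[-0.007,-0.01,0],"dr":[0,0,0],"hand":0.3},{"travel":[-0.007,-0.01,0],"dr":[0,0,0],"hand":0.3},{"travel":[-0.007,-0.01,0],"dr":[0,0,0],"hand":0.3},{"travel":[-0.007,-0.3,0],"dr":[0,0,0],"hand":0.3},{"travel":[-0.007,-0.65,0],"dr":[0,0,0],"hand":0.3},{"travel":[-0.007,-0.9,0],"dr":[0,0,0],"hand":0.3}]}}

```text
clock: 35.3
tcp_pos: [0.4982, -0.1178, 0.1985]
tcp_rot: [[-0.999, 0.001, -0.049], [0.049, -0.0, -0.999], [-0.001, -1.0, 0.0]]
wrist_force: [0.5, -0.4, 0.1]
width: 0.0296
```

Call:
{"fn": "step_arm", "kwargs": {"series": [{"travel":[0,0,0],"dr":[0,0,0],"hand":1},{"travel":[0,0,0.3],"dr":[0,0,0],"hand":1},{"travel":[0,0,0.6],"dr":[0,0,0],"hand":1},{"travel":[0,0,0.9],"dr":[0,0,0],"hand":1}]}}

```text
clock: 35.8
tcp_pos: [0.4906, -0.2536, 0.1951]
tcp_rot: [[-0.999, -0.001, -0.049], [0.049, 0.001, -0.999], [0.001, -1.0, -0.001]]
wrist_force: [0.0, 0.4, 0.1]
width: 0.0004
```

```bash
python3 -c "
from m import *
from go import st,to,W
s=st()
S=shot('side');T=shot('top')
a=cv2.resize(S['img'][140:230,210:310,::-1],(500,450),interpolation=cv2.INTER_CUBIC)
im=T['img'][160:225,210:340,::-1];im=cv2.convertScaleAbs(im,alpha=1.5)
b=cv2.resize(im,None,fx=5,fy=5,interpolation=cv2.INTER_CUBIC)
cv2.imwrite('pics/v13.png',a);cv2.imwrite('pics/v14.png',b)"
```

```text
t 35.8 p [ 0.4906 -0.2536  0.1951] zang -92.8 ydown [-0.0014  0.0009 -1.    ] j [-27.3  17.6  -2.8  69.8   0.  155.5] F [0.  0.4 0.1] w 0.0004
```

View pics/v13.png

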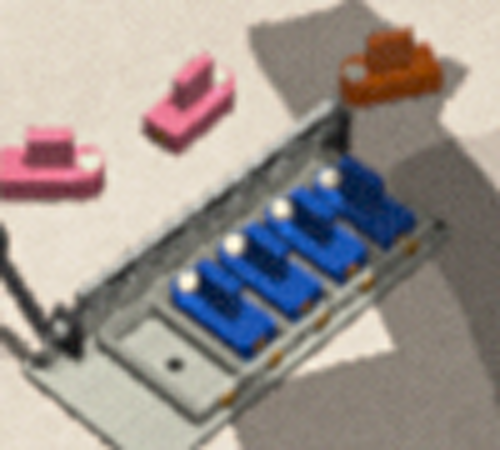

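```bash
cat > dots.py <<'E'
from m import *
from go import W,RK
def dots(x=.0275):
    o=[]
    for s in(shot('top'),shot('side')):
        im=s['img'].astype(float)
        for y in(.048,0,-.048,-.096):
            X,Y=W(x,y);u=proj(s,(X,Y,.036));x0,y0=np.round(u).astype(int)-5
            p=im[y0:y0+11,x0:x0+11].min(2);M=(p>p.max()*.6).astype(np.uint8);cc=cv2.connectedComponents(M)[1]
            yy,xx=np.mgrid[:11,:11];b=min(range(1,cc.max()+1),key=lambda k:abs(xx[cc==k].mean()-5)+abs(yy[cc==k].mean()-5)-.2*min((cc==k).sum(),20))
            w=p*(cc==b);o.append((s,np.array([x0+(w*xx).sum()/w.sum(),y0+(w*yy).sum()/w.sum()])))
    c,n=np.cos(RK[2]),np.sin(RK[2])
    for i in range(4):
        (s,a),(t,b)=o[i],o[i+4]
        r=least_squares(lambda P:np.r_[proj(s,P)-a,proj(t,P)-b],[*W(.027,0),.036]);d=r.x[:2]-RK[:2]
        loc=lambda P:np.round(np.array([c*(P[0]-RK[0])+n*(P[1]-RK[1]),-n*(P[0]-RK[0])+c*(P[1]-RK[1])])*1e3,1)
        print('slot',i+2,'tri',loc(r.x),'z',round(r.x[2]*1e3,1),'top',loc(atz(s,a,.036)),'side',loc(atz(t,b,.036)))
E
python3 -c "from dots import *;dots()"
```

```text
slot 2 tri [32.9 50.1] z 41.8 top [33.7 50.1] side [36.6 46.8]
slot 3 tri [32.9  1.6] z 40.4 top [33.9  1.6] side [35.2 -1.4]
slot 4 tri [ 32.1 -46.2] z 43.5 top [ 33.5 -46.6] side [ 36.5 -51.4]
slot 5 tri [ 29.1 -91.8] z 41.8 top [ 29.  -93.1] side [ 34.5 -94.7]
```

View pics/v14.png

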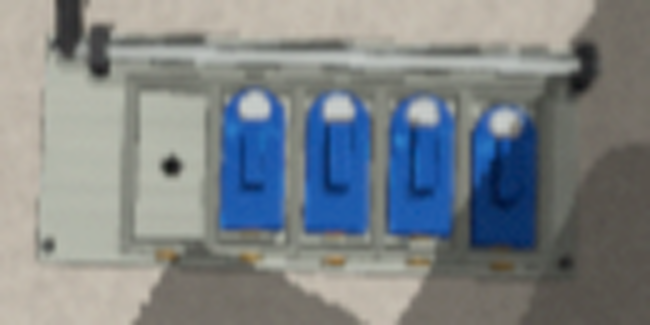

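```bash
python3 -c "
from go import *
to(*W(-.002,-.096),.14,-92.7)"
```

```text
travel [ 0.008  0.368 -0.901] turn y frac -0.005
```

Call:
{"fn": "step_arm", "kwargs": {"series": [{"travel":[0,0,-0.4],"dr":[0,0,0],"hand":0.3},{"travel":[0.008,0,-0.8],"dr":[0,0,0],"hand":0.3},{"travel":[0.008,0.2,-0.9],"dr":[0,0,0],"hand":0.3},{"travel":[0.008,0.5,-0.9],"dr":[0,0,0],"hand":0.3},{"travel":[0.008,0.5,-0.9],"dr":[0,0,0],"hand":0.3}]}}

```text
clock: 36.62
tcp_pos: [0.494, -0.1157, 0.1188]
tcp_rot: [[-0.999, -0.006, -0.047], [0.047, 0.002, -0.999], [0.006, -1.0, -0.001]]
wrist_force: [-0.7, -0.7, 0.5]
width: 0.0297
```

Call:
{"fn": "step_arm", "kwargs": {"series": [{"travel":[0,0.25,0],"dr":[0,0,0],"hand":0.3},{"travel":[0,0.405,0],"dr":[0,0,0],"hand":0.3},{"travel":[0,0.405,0],"dr":[0,0,0],"hand":0.3},{"travel":[0,0.405,0],"dr":[0,0,0],"hand":1},{"travel":[0,0.405,0],"dr":[0,0,0],"hand":1},{"travel":[0,0.405,0],"dr":[0,0,0],"hand":1},{"travel":[0,0.405,0],"dr":[0,0,0],"hand":1}]}}

```text
clock: 37.5
tcp_pos: [0.4977, -0.1178, 0.0624]
tcp_rot: [[-0.999, 0.003, -0.049], [0.049, -0.0, -0.999], [-0.003, -1.0, 0.0]]
wrist_force: [-0.4, 0.9, 6.9]
width: 0.0105
```

```bash
python3 -c "
from go import *
s=st();print(s['moment'])"
```

```text
t 37.5 p [ 0.4977 -0.1178  0.0624] zang -92.83 ydown [ 0.0027 -0.0003 -1.    ] j [-13.3  19.8 -21.   49.1   0.  169.5] F [-0.4  0.9  6.9] w 0.0105
[ 0.2245  0.2381 -0.0074]
```

Call:
{"fn": "step_arm", "kwargs": {"series": [{"travel":[0,-0.1,0],"dr":[0,0,0],"hand":1},{"travel":[0,-0.14,0],"dr":[0,0,0],"hand":1},{"travel":[-0.027,-0.14,0],"dr":[0,0,0],"hand":1},{"travel":[-0.027,-0.1,0],"dr":[0,0,0],"hand":1},{"travel":[-0.027,-0.06,0],"dr":[0,0,0],"hand":1},{"travel":[-0.027,-0.02,0],"dr":[0,0,0],"hand":1},{"travel":[-0.027,-0.01,0],"dr":[0,0,0],"hand":1},{"travel":[-0.027,-0.01,0],"dr":[0,0,0],"hand":1}]}}

```text
clock: 38.5
tcp_pos: [0.5001, -0.1177, 0.0624]
tcp_rot: [[-0.999, -0.001, -0.049], [0.049, 0.0, -0.999], [0.001, -1.0, -0.0]]
wrist_force: [-4.8, 1.4, 9.0]
width: 0.0105
```

```bash
python3 -c "
from go import *
s=st();print(s['moment'])
from dots import *
dots()"
```

```text
t 38.5 p [ 0.5001 -0.1177  0.0624] zang -92.83 ydown [-0.0006  0.0003 -1.    ] j [-13.3  20.1 -20.4  49.5   0.  169.6] F [-4.8  1.4  9. ] w 0.0105
[ 0.1905  0.8416 -0.0299]
slot 2 tri [32.5 49.8] z 41.7 top [33.7 50.1] side [35.4 46.1]
slot 3 tri [33.1  1.6] z 39.6 top [33.9  1.6] side [34.9 -0.9]
slot 4 tri [ 36.6 -46.2] z 43.4 top [ 37.4 -47. ] side [ 42.  -50.7]
slot 5 tri [  27.3 -100.3] z 38.1 top [  21.3 -105.1] side [ 39.6 -94.5]
```

Call:
{"fn": "step_arm", "kwargs": {"series": [{"travel":[0,-0.12,0],"dr":[0,0,0],"hand":1},{"travel":[-0.016,-0.14,0],"dr":[0,0,0],"hand":1},{"travel":[-0.016,-0.14,0],"dr":[0,0,0],"hand":1}]}}

```text
clock: 38.98
tcp_pos: [0.5033, -0.118, 0.0828]
tcp_rot: [[-0.999, 0.0, -0.049], [0.049, 0.0, -0.999], [-0.0, -1.0, -0.0]]
wrist_force: [0.2, 0.3, -2.4]
width: 0.0107
```

```bash
python3 -c "
from m import *
from go import st,to,W
s=st();to(*W(.0045,-.096),.065,-92.7);print(s['moment'])
S=shot('side');p=s['tcp_pos']
im=cv2.resize(S['img'][140:210,230:320,::-1],(720,560),interpolation=cv2.INTER_CUBIC)
cv2.imwrite('pics/v15.png',im)"
```

```text
t 38.975 p [ 0.5033 -0.118   0.0828] zang -92.82 ydown [ 0.0001  0.0001 -1.    ] j [-13.2  19.1 -18.4  52.5   0.  169.6] F [ 0.2  0.3 -2.4] w 0.0107
travel [0.005 0.119 0.001] turn y frac -0.003
[-0.0055 -0.0187  0.0628]
```

View pics/v15.png

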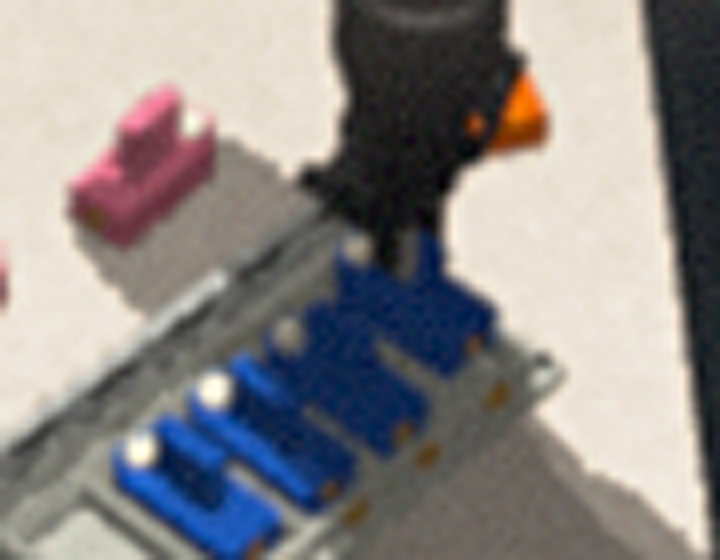

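Call:
{"fn": "step_arm", "kwargs": {"series": [{"travel":[0,0.06,0],"dr":[0,0,0],"hand":1},{"travel":[0,0.1,0],"dr":[0,0,0],"hand":1},{"travel":[0,0.12,0],"dr":[0,0,0],"hand":1},{"travel":[0,0.135,0],"dr":[0,0,0],"hand":1},{"travel":[0,0.135,0],"dr":[0,0,0],"hand":1}]}}

```text
clock: 39.65
tcp_pos: [0.5027, -0.118, 0.0627]
tcp_rot: [[-0.999, -0.001, -0.049], [0.049, 0.0, -0.999], [0.001, -1.0, -0.0]]
wrist_force: [-1.3, 0.7, -3.1]
width: 0.0106
```

Call:
{"fn": "step_arm", "kwargs": {"series": [{"travel":[0,0.015,0],"dr":[0,0,0],"hand":1},{"travel":[0,0.03,0],"dr":[0,0,0],"hand":1},{"travel":[0,0.03,0],"dr":[0,0,0],"hand":1}]}}

```text
clock: 40.02
tcp_pos: [0.5027, -0.1179, 0.0622]
tcp_rot: [[-0.999, 0.002, -0.049], [0.049, -0.0, -0.999], [-0.002, -1.0, 0.0]]
wrist_force: [-17.9, 5.2, 47.0]
width: 0.0107
```

```bash
python3 -c "
from go import *
s=st();print(s['moment'])"
```

```text
t 40.025 p [ 0.5027 -0.1179  0.0622] zang -92.83 ydown [ 0.002  -0.0004 -1.    ] j [-13.2  20.2 -20.3  49.4   0.  169.6] F [-17.9   5.2  47. ] w 0.0107
[ 0.8272  3.5474 -0.0355]
```

Call:
{"fn": "step_arm", "kwargs": {"series": [{"travel":[0,-0.033,0],"dr":[0,0,0],"hand":1},{"travel":[0,-0.033,0],"dr":[0,0,0],"hand":1},{"travel":[0,-0.033,0],"dr":[0,0,0],"hand":0.3},{"travel":[0,-0.033,0],"dr":[0,0,0],"hand":0.3},{"travel":[0,-0.033,0],"dr":[0,0,0],"hand":0.3},{"travel":[0,-0.3,0],"dr":[0,0,0],"hand":0.3},{"travel":[0,-0.65,0],"dr":[0,0,0],"hand":0.3},{"travel":[0,-0.95,0],"dr":[0,0,0],"hand":0.3}]}}

```text
clock: 41.02
tcp_pos: [0.5033, -0.118, 0.2027]
tcp_rot: [[-0.999, 0.001, -0.049], [0.049, -0.0, -0.999], [-0.001, -1.0, -0.0]]
wrist_force: [1.0, 0.0, -0.1]
width: 0.0297
```

Call:
{"fn": "step_arm", "kwargs": {"series": [{"travel":[0,0,0],"dr":[0,0,0],"hand":1},{"travel":[0.2,0,0.35],"dr":[0,0,0],"hand":1},{"travel":[0.4,0,0.7],"dr":[0,0,0],"hand":1},{"travel":[0.6,0,0.95],"dr":[0,0,0],"hand":1},{"travel":[0.6,0,0.95],"dr":[0,0,0],"hand":1}]}}

```text
clock: 41.65
tcp_pos: [0.4039, -0.2576, 0.1998]
tcp_rot: [[-0.999, -0.002, -0.054], [0.054, 0.001, -0.999], [0.002, -1.0, -0.001]]
wrist_force: [-0.3, 1.2, 0.9]
width: -0.0003
```

```bash
python3 -c "
from go import *
s=st()
from dots import *
dots()
for i,y in enumerate((.048,0,-.048,-.096)):
  print(i+2,fit((*W(0,y),-.047),z0=.012,cams=('side',)) if 0 else '')
T=shot('top');im=cv2.convertScaleAbs(T['img'][160:225,210:340,::-1],alpha=1.5)
cv2.imwrite('pics/v16.png',cv2.resize(im,None,fx=5.5,fy=5.5,interpolation=cv2.INTER_CUBIC))"
```

```text
t 41.65 p [ 0.4039 -0.2576  0.1998] zang -93.07 ydown [-0.0016  0.0006 -1.    ] j [-32.5  10.4 -11.8  67.9  -0.  150.6] F [-0.3  1.2  0.9] w -0.0003
slot 2 tri [32.5 49.8] z 41.8 top [33.7 50.1] side [35.4 46.1]
slot 3 tri [32.5  1.7] z 42.7 top [34.   1.8] side [35.9 -2.9]
slot 4 tri [ 33.3 -46.5] z 38.9 top [ 33.5 -46.9] side [ 35.4 -48.2]
slot 5 tri [ 32.3 -93.2] z 41.6 top [ 33.3 -93.7] side [ 35.6 -97.2]
2 
3 
4 
5
```

View pics/v16.png

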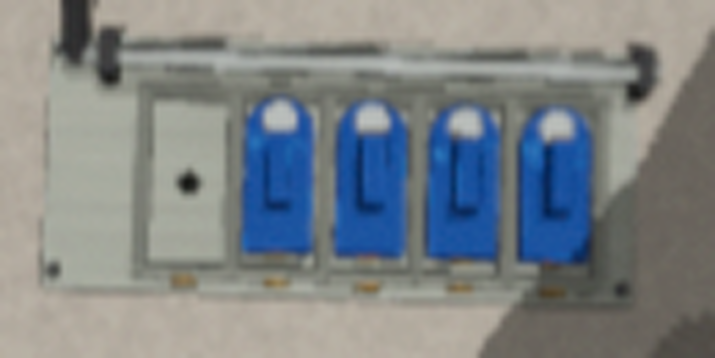

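```bash
python3 -c "
from go import *
to(*W(0,-.096),.105,-92.7)"
```

```text
travel [-0.565  0.636 -0.947] turn y frac -0.003
```

Call:
{"fn": "step_arm", "kwargs": {"series": [{"travel":[-0.2,0,-0.35],"dr":[0,0,0],"hand":1},{"travel":[-0.4,0,-0.7],"dr":[0,0,0],"hand":1},{"travel":[-0.565,0.2,-0.947],"dr":[0,0,0],"hand":1},{"travel":[-0.565,0.5,-0.947],"dr":[0,0,0],"hand":1},{"travel":[-0.565,0.636,-0.947],"dr":[0,0,0],"hand":1},{"travel":[-0.565,0.636,-0.947],"dr":[0,0,0],"hand":1},{"travel":[-0.565,0.636,-0.947],"dr":[0,0,0],"hand":1}]}}

```text
clock: 42.68
tcp_pos: [0.4986, -0.1177, 0.1062]
tcp_rot: [[-0.999, 0.001, -0.048], [0.048, -0.0, -0.999], [-0.001, -1.0, -0.0]]
wrist_force: [-0.0, 0.9, 0.5]
width: -0.0005
```

Call:
{"fn": "step_arm", "kwargs": {"series": [{"travel":[0,0.06,0],"dr":[0,0,0],"hand":1},{"travel":[0,0.12,0],"dr":[0,0,0],"hand":1},{"travel":[0,0.12,0],"dr":[0,0,0],"hand":1}]}}

```text
clock: 43.05
tcp_pos: [0.4972, -0.1182, 0.0868]
tcp_rot: [[-0.999, -0.001, -0.05], [0.05, 0.0, -0.999], [0.001, -1.0, -0.0]]
wrist_force: [0.4, -0.3, 0.2]
width: -0.0001
```

Call:
{"fn": "step_arm", "kwargs": {"series": [{"travel":[0,0.02,0],"dr":[0,0,0],"hand":1},{"travel":[0,0.03,0],"dr":[0,0,0],"hand":1},{"travel":[0,0.03,0],"dr":[0,0,0],"hand":1}]}}

```text
clock: 43.42
tcp_pos: [0.4978, -0.1182, 0.083]
tcp_rot: [[-0.999, -0.0, -0.049], [0.049, 0.0, -0.999], [0.0, -1.0, -0.0]]
wrist_force: [-0.1, 0.0, 0.8]
width: -0.0001
```

```bash
python3 -c "
from go import *
s=st()"
```

```text
t 43.425 p [ 0.4978 -0.1182  0.083 ] zang -92.83 ydown [-0.0001  0.0001 -1.    ] j [-13.4  18.7 -19.1  52.2   0.  169.5] F [-0.1  0.   0.8] w -0.0001
```

Call:
{"fn": "step_arm", "kwargs": {"series": [{"travel":[0,-0.4,0],"dr":[0,0,0],"hand":1},{"travel":[0,-0.8,0],"dr":[0,0,0],"hand":1},{"travel":[0,-0.95,0],"dr":[0,0,0],"hand":1},{"travel":[0,-0.95,0],"dr":[0,0,0],"hand":1}]}}

```text
clock: 43.92
tcp_pos: [0.4988, -0.1185, 0.2275]
tcp_rot: [[-0.999, 0.004, -0.049], [0.049, -0.001, -0.999], [-0.004, -1.0, 0.001]]
wrist_force: [-0.0, -0.3, -0.6]
width: 0.0002
```

Call:
{"fn": "step_arm", "kwargs": {"series": [{"travel":[0,0,0],"dr":[0,-0.23,0],"hand":1},{"travel":[0,0,0],"dr":[0,-0.46,0],"hand":1},{"travel":[0,0,0],"dr":[0,-0.69,0],"hand":1},{"travel":[0,0,0],"dr":[0,-0.92,0],"hand":1},{"travel":[0,0,0],"dr":[0,-1,0],"hand":1}]}}

```text
clock: 44.55
tcp_pos: [0.4972, -0.1181, 0.2241]
tcp_rot: [[-0.739, -0.002, 0.674], [-0.674, 0.001, -0.739], [0.001, -1.0, -0.002]]
wrist_force: [-1.0, -0.3, 0.1]
width: -0.0002
```

Call:
{"fn": "step_arm", "kwargs": {"series": [{"travel":[0,0,0],"dr":[0,-0.23,0],"hand":1},{"travel":[0,0,0],"dr":[0,-0.46,0],"hand":1},{"travel":[0,0,0],"dr":[0,-0.69,0],"hand":1},{"travel":[0,0,0],"dr":[0,-0.92,0],"hand":1},{"travel":[0,0,0],"dr":[0,-1,0],"hand":1},{"travel":[0,0,0],"dr":[0,-1,0],"hand":1}]}}

```text
clock: 45.3
tcp_pos: [0.4972, -0.1181, 0.2243]
tcp_rot: [[-0.05, -0.002, 0.999], [-0.999, 0.001, -0.05], [-0.0, -1.0, -0.002]]
wrist_force: [1.2, -0.4, 0.0]
width: -0.0004
```

```bash
python3 -c "
from go import *
s=st();to(*W(.176,.156),.22,-2.7);
from dots import *
T=shot('top');S=shot('side')
for a in(0,1.35):
  t=a-np.radians(30);P=(*W(.062+.08*np.sin(t),.156),.043+.08*np.cos(t));print(a,proj(T,P),proj(S,P))
for c in('top','side'):print([(np.round(r['position'][::-1],1),round(r['p'],2)) for r in mark_of(c,'clamp_tip')[:2]])
"
```

```text
t 45.3 p [ 0.4972 -0.1181  0.2243] zang -2.86 ydown [-0.0019  0.0006 -1.    ] j [-13.4  12.8  -5.   72.3   0.   79.5] F [ 1.2 -0.4  0. ] w -0.0004
travel [-1.685  0.027  1.173] turn y frac -0.004
0 [221.1042 179.363 ] [225.7433 200.7125]
1.35 [223.0575 145.0201] [206.2651 188.0742]
[(array([220.4, 145.2]), 0.9)]
[(array([209.5, 187.9]), 0.67), (array([263. , 197.2]), 0.63)]
```

Call:
{"fn": "step_arm", "kwargs": {"series": [{"travel":[-0.3,0,0.2],"dr":[0,0,0],"hand":1},{"travel":[-0.6,0,0.4],"dr":[0,0,0],"hand":1},{"travel":[-0.843,0,0.587],"dr":[0,0,0],"hand":1},{"travel":[-0.843,0,0.587],"dr":[0,0,0],"hand":1}]}}

```text
clock: 46.0
tcp_pos: [0.5935, 0.0062, 0.2246]
tcp_rot: [[-0.047, -0.0, 0.999], [-0.999, 0.001, -0.047], [-0.0, -1.0, -0.0]]
wrist_force: [0.5, -0.9, -0.0]
width: 0.0001
```

Call:
{"fn": "step_arm", "kwargs": {"series": [{"travel":[-0.3,0,0.2],"dr":[0,0,0],"hand":1},{"travel":[-0.6,0,0.4],"dr":[0,0,0],"hand":1},{"travel":[-0.843,0,0.587],"dr":[0,0,0],"hand":1},{"travel":[-0.843,0,0.587],"dr":[0,0,0],"hand":1},{"travel":[-0.843,0,0.587],"dr":[0,0,0],"hand":1}]}}

```text
clock: 46.62
tcp_pos: [0.6856, 0.125, 0.2251]
tcp_rot: [[-0.05, -0.001, 0.999], [-0.999, -0.0, -0.05], [0.001, -1.0, -0.001]]
wrist_force: [-0.3, 0.2, 0.2]
width: 0.0001
```

```bash
python3 -c "
from go import *
s=st();to(*W(.176,.156),.106,-2.7);
for a in(47,40,30,20,10,0): r=np.radians(a);x=.062+.08*np.sin(r)+.0305;print(a,'dx frac',round((.176-x)/.15,3),'up frac',round((.043+.08*np.cos(r)+.008-.106)/.15,3))"
```

```text
t 46.625 p [0.6856 0.125  0.2251] zang -2.86 ydown [-0.0011 -0.0005 -1.    ] j [ 10.3  31.8  24.5  82.8  -0.  103.2] F [-0.3  0.2  0.2] w 0.0001
travel [-0.004  0.794  0.001] turn y frac -0.003
47 dx frac 0.167 up frac -0.003
40 dx frac 0.214 up frac 0.042
30 dx frac 0.29 up frac 0.095
20 dx frac 0.374 up frac 0.135
10 dx frac 0.464 up frac 0.159
0 dx frac 0.557 up frac 0.167
```

Call:
{"fn": "step_arm", "kwargs": {"series": [{"travel":[0,0.4,0],"dr":[0,0,0],"hand":1},{"travel":[0,0.7,0],"dr":[0,0,0],"hand":1},{"travel":[0,0.794,0],"dr":[0,0,0],"hand":1},{"travel":[0,0.794,0],"dr":[0,0,0],"hand":1}]}}

```text
clock: 47.12
tcp_pos: [0.6859, 0.1248, 0.107]
tcp_rot: [[-0.05, -0.0, 0.999], [-0.999, -0.0, -0.05], [0.0, -1.0, -0.0]]
wrist_force: [-0.7, 0.2, 0.3]
width: -0.0006
```

Call:
{"fn": "step_arm", "kwargs": {"series": [{"travel":[0,0,-0.1],"dr":[0,0,0],"hand":1},{"travel":[0,0,-0.16],"dr":[0,0,0],"hand":1},{"travel":[0,-0.042,-0.214],"dr":[0,0,0],"hand":1},{"travel":[0,-0.095,-0.29],"dr":[0,0,0],"hand":1},{"travel":[0,-0.135,-0.374],"dr":[0,0,0],"hand":1},{"travel":[0,-0.159,-0.464],"dr":[0,0,0],"hand":1},{"travel":[0,-0.167,-0.557],"dr":[0,0,0],"hand":1},{"travel":[0,-0.167,-0.557],"dr":[0,0,0],"hand":1}]}}

```text
clock: 48.12
tcp_pos: [0.6116, 0.1298, 0.1414]
tcp_rot: [[-0.051, 0.025, 0.998], [-0.999, 0.001, -0.051], [-0.002, -1.0, 0.025]]
wrist_force: [14.4, -7.3, 37.8]
width: 0.0001
```

Call:
{"fn": "step_arm", "kwargs": {"series": [{"travel":[0,0,0],"dr":[0,0,0],"hand":1},{"travel":[0,-0.3,0.2],"dr":[0,0,0],"hand":1},{"travel":[0,-0.6,0.4],"dr":[0,0,0],"hand":1},{"travel":[0,-0.8,0.4],"dr":[0,0,0],"hand":1},{"travel":[0,-0.8,0.4],"dr":[0,0,0],"hand":1}]}}

```text
clock: 48.75
tcp_pos: [0.6637, 0.127, 0.255]
tcp_rot: [[-0.049, 0.005, 0.999], [-0.999, 0.001, -0.049], [-0.001, -1.0, 0.005]]
wrist_force: [-0.1, -0.6, -0.7]
width: -0.0001
```

```bash
python3 -c "
from go import *
from dots import *
s=st()
T=shot('top',save='top_end.png');S=shot('side',save='side_end.png')
for c in('top','side'):print([(np.round(r['position'][::-1],1),round(r['p'],2)) for r in mark_of(c,'clamp_tip')[:3]],[(np.round(r['position'][::-1],1),round(r['p'],2)) for r in mark_of(c,'cart2')[:6]])
dots()
for k in('film_roll','jar','wrench'):
  for c in('top','side'):print(k,c,[np.round(r['extent']) for r in recognise(c,k)[:1]])"
```

```text
t 48.75 p [0.6637 0.127  0.255 ] zang -2.84 ydown [ 0.0052  0.0011 -1.    ] j [ 10.8  28.9  23.9  84.7   0.  103.7] F [-0.1 -0.6 -0.7] w -0.0001
[(array([263.6, 192.3]), 0.37)] [(array([292.7, 193.7]), 0.83), (array([354.2, 165.8]), 0.78), (array([267.1, 127.3]), 0.69), (array([275.3, 195.1]), 0.68), (array([310.3, 139.9]), 0.62)]
[(array([221.1, 192.9]), 0.88)] [(array([273.1, 189.8]), 0.71), (array([215.8, 176.7]), 0.71), (array([254.9, 208.1]), 0.7), (array([249.6, 161.5]), 0.68), (array([265.5, 197. ]), 0.56)]
slot 2 tri [26.7 54.1] z 51.1 top [26.1 52. ] side [40.8 48.2]
slot 3 tri [34.9  0.7] z 40.7 top [35.1  0.1] side [38.7 -1.6]
slot 4 tri [ 33.7 -47.7] z 41.0 top [ 33.4 -48.9] side [ 38.8 -49.8]
slot 5 tri [ 34.3 -93.8] z 42.8 top [ 35.4 -94.5] side [ 38.5 -98.6]
film_roll top [array([117., 165., 154., 196.])]
film_roll side [array([160., 227., 184., 274.])]
jar top [array([134., 235., 155., 259.])]
jar side [array([206., 278., 228., 307.])]
wrench top [array([380., 119., 420., 166.])]
wrench side []
```

```bash
python3 -c "
from go import *
from dots import *
T=shot('top');S=shot('side')
for a in(0,.3,.5,.7,.9,1.1,1.35):
  t=a-np.radians(30);P=(*W(.062+.08*np.sin(t),.156),.043+.08*np.cos(t));print(a,P,proj(T,P),proj(S,P))
for c in('top','side'):print([(np.round(r['position'][::-1],1),round(r['p'],2)) for r in mark_of(c,'clamp_tip')[:3]])
im=S['img'][165:235,195:265].min(2).astype(int)
for r in range(0,50,2): print(165+r,' '.join('%3d'%v for v in im[r,0:56:2]))
st()"
```

```text
0 (np.float64(0.5318050063728443), np.float64(0.13279411035788008), np.float64(0.11228203230275509)) [221.1042 179.363 ] [225.7433 200.7125]
0.3 (np.float64(0.5540412048050304), np.float64(0.1317482388080474), np.float64(0.12100846176605445)) [221.1873 170.6826] [220.9911 195.4383]
0.5 (np.float64(0.5698751922922664), np.float64(0.13100349293416022), np.float64(0.1229777249453915)) [221.3758 164.7636] [217.7111 192.5289]
0.7 (np.float64(0.5857843543840376), np.float64(0.1302552112499414), np.float64(0.12175852861546142)) [221.6613 159.0645] [214.5139 190.2543]
0.9 (np.float64(0.6011344429920097), np.float64(0.1295332253848013), np.float64(0.11739947828654207)) [222.0292 153.8499] [211.5391 188.7044]
1.1 (np.float64(0.6153134985233883), np.float64(0.12886631863682493), np.float64(0.11007435553946868)) [222.4608 149.3526] [208.9104 187.931 ]
1.35 (np.float64(0.6305356875873439), np.float64(0.12815034848047296), np.float64(0.09720216268276584)) [223.0575 145.0201] [206.2651 188.0742]
[]
[(array([226.3, 201.8]), 0.84), (array([263.1, 201.1]), 0.64), (array([282.6, 182.4]), 0.63)]
165 221
[... 2336 characters left out ...]
 100  92  94 117 131 128 129  75  32  37  33  63  90 113 110 106  90 104  90  82  80 104  88
207 193 182 139  97  95  94  91  98  95 121 125 115  29  34  31  36  92  89 101  91  97 108  80  94 108 103  79  98
209 190 191 188 177 107  88  89  96  91  99  95  99  92  68  29  32  80  84  79  85  92  87  89 112 113 113 107  88
211 190 185 185 193 180 138  91  96  95  96  96  78  86  89  76  48 103  84  86  80 102 104 107 116 108  92 116 112
213 183 186 185 183 185 179 168 118  95  92  78  53  88  92  91  88 115 112  94  87  85  97 108 118  80  46 106 115
t 49.65 p [0.6627 0.1268 0.2515] zang -2.83 ydown [ 0.0001  0.0001 -1.    ] j [ 10.8  29.   23.6  84.6   0.  103.7] F [-0.2  0.1 -0.2] w 0.0003
```

Call:
{"fn": "step_arm", "kwargs": {"series": [{"travel":[0.3,-0.1,0],"dr":[0,0,0],"hand":1},{"travel":[0.6,-0.1,0],"dr":[0,0,0],"hand":1},{"travel":[1,-0.1,0],"dr":[0,0,0],"hand":1}]}}

```text
clock: 50.02
tcp_pos: [0.6553, -0.0235, 0.2667]
tcp_rot: [[-0.048, 0.001, 0.999], [-0.999, 0.0, -0.048], [-0.0, -1.0, 0.001]]
wrist_force: [1.2, -0.4, -0.2]
width: 0.0
```

Call:
{"fn": "step_arm", "kwargs": {"series": [{"travel":[0.3,0,0],"dr":[0,0,0],"hand":1},{"travel":[0.6,0,0],"dr":[0,0,0],"hand":1},{"travel":[1,0,0],"dr":[0,0,0],"hand":1}]}}

```text
clock: 50.4
tcp_pos: [0.6478, -0.1737, 0.2667]
tcp_rot: [[-0.048, 0.0, 0.999], [-0.999, 0.0, -0.048], [-0.0, -1.0, 0.0]]
wrist_force: [0.4, -0.1, 0.6]
width: 0.0002
```

Call:
{"fn": "step_arm", "kwargs": {"series": [{"travel":[0.3,0,0],"dr":[0,0,0],"hand":1},{"travel":[0.6,0,0],"dr":[0,0,0],"hand":1},{"travel":[0.8,0,-0.3],"dr":[0,0,0],"hand":1},{"travel":[0.8,0,-0.3],"dr":[0,0,0],"hand":1}]}}

```text
clock: 50.9
tcp_pos: [0.5943, -0.2926, 0.2666]
tcp_rot: [[-0.053, -0.001, 0.999], [-0.999, 0.0, -0.053], [-0.0, -1.0, -0.001]]
wrist_force: [0.1, -0.3, 0.3]
width: -0.0004
```

```bash
python3 -c "
from go import *
from h import *
st()
T=shot('top');S=shot('side')
for c in('top','side'):print([(np.round(r['position'][::-1],1),round(r['p'],2)) for r in mark_of(c,'clamp_tip')[:2]],[np.round(r['extent']) for r in recognise(c,'clamp')[:2]])
for s,n,w in((T,'top0.png',(205,160,235,190)),(S,'side0.png',(212,188,240,214))):
  for im in(cv2.imread('pics/'+n)[:,:,::-1],s['img']):
    g=im.max(2)[w[1]:w[3],w[0]:w[2]];yy,xx=np.nonzero(g<60);print(len(xx),xx.mean()+w[0],yy.mean()+w[1])
m=lambda im:cv2.connectedComponentsWithStats(cv2.inRange(cv2.cvtColor(np.ascontiguousarray(im),cv2.COLOR_RGB2HSV),(100,90,20),(130,255,255))[150:230,220:340])[2:]
st_,c=m(T['img']);print([(a[4],np.round(b+(220,150),1)) for a,b in zip(st_[1:],c[1:]) if a[4]>40])
"
```

```text
t 50.9 p [ 0.5943 -0.2926  0.2666] zang -3.05 ydown [-0.0013  0.0001 -1.    ] j [-26.2  27.7  23.5  85.9  -0.   66.8] F [ 0.1 -0.3  0.3] w -0.0004
[(array([218.6, 177.3]), 0.76), (array([255.1, 194.3]), 0.51)] [array([217., 168., 326., 188.]), array([132., 237., 154., 260.])]
[(array([227.8, 201. ]), 0.6)] [array([217., 164., 281., 210.]), array([214., 160., 303., 236.])]
199 223.3718592964824 175.09045226130652
166 223.22289156626505 175.42168674698794
76 224.31578947368422 204.80263157894737
69 224.14492753623188 205.14492753623188
[(np.int32(288), array([260. , 194.4])), (np.int32(294), array([277. , 194.8])), (np.int32(298), array([293.8, 195.7])), (np.int32(303), array([310.2, 195.9]))]
```

```bash
python3 -c "
from rig import *
print(hand_in())"
```

```text
the job is handed in; nothing more can be done
None
```

The job is done and handed in at about 51 s on the robot's clock. `hand_in()` reports no verdict, so the result below rests on my own checks.

**What I did:**
- I flipped the clamp open by pushing the ball along its arc.
- Slots 2, 3 and 4 had cartridges fitted; slot 1 was empty. I took out each of the three, turned it end for end and put it back in its own slot, nose to the rear.
- I fitted the blue spare in slot 5, nose to the rear, and flipped the clamp shut.

**Last checks:**
- **Clamp:** the handle ball is within about 0.4 px of its original shut position in both cameras.
- **Cartridges:** the four blue cartridges are evenly spaced and in line. Before closing, their nose dots lay within 1 mm of each other along the slots.
- **Slot 5 seating:** the closed fingertips met no resistance at about 69 mm over the fin, which is 68 mm tall when home.
- **Bystanders:** the film roll and jar show in their starting place in both cameras. The wrench shows so in the top view only; the side view did not report it at the end.

**What did not go smoothly:**
- The spare first went in about 4.5 mm too far forward. I gripped it again and shifted it to the rear. Pressing it home reached about 50 N at the wrist, within the 120 N limit.
- The closing push on the ball ended at about 41 N at the wrist through the closed fingertips. The limit for the arm or gripper body is 40 N; I took the fingertips as not counting, but did not confirm it. The clamp only fell shut once the hand backed off.
- Triangulated dot heights were too noisy (39 to 44 mm) to confirm seating from the pictures. The dot readings taken just after closing disagreed for slot 2, with the arm and bar in view.

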